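# Check the contact skin meter on its white reference tile

### The arm

A 6-joint arm with a two-finger parallel gripper is mounted at the origin on the work surface. World frame = base frame: x ahead of the robot, y to its left, z up, the work surface at z = 0. Lengths are in m, angles in rad, forces in N, time in s.
With the tool pointing down it reaches from about 0.4 to 0.825 m from the base axis. Payload 7 kg.
Tool frame: the origin (TCP) lies between the finger pads; the fingertips stand 11 mm ahead of it and the grasp point (between the pads) lies 8 mm behind it; x points along the fingers, z is the direction in which the jaws open and shut, and the axes are right-handed (so a half turn about x gives the same grasp; the last joint's range is limited). The gripper opens to 88 mm and grips with 3 to 60 N. Pads are 19 mm wide; open, the fingers measure 130 mm over their backs; the gripper's body (78 mm by 193 mm) begins 47 mm behind the grasp point.
Start: joints at [-0.883, 0.359, 0.012, 0, -1.224, -0.288], TCP at [0.263, -0.622, 0.216] pointing down, gripper open.
Joint ranges: [-3.07, 3.07], [-1.43, 2.12], [-1.02, 1.25], [-3.03, 1.67], [-3.05, -0], [-3.03, 3.03]. Speed limits (rad/s): [2.39, 2.39, 3.01, 3.14, 3.14, 3.14].

### API

Orientations are given as [roll, pitch, yaw] about the fixed x, y, z axes, in that order (R = Rz(yaw) Ry(pitch) Rx(roll)).
In Python, from station import arm gives the robot as it stands.
- The arm moves only by the tool jog_arm, never from a script. Its argument "motion" is a list of rows, each an object of numbers: "dx", "dy", "dz": the shift along the tool's x, y, z in m; "twist": the turn about the tool's x in degrees. In form: [{"dx": .., "dy": .., "dz": .., "twist": ..}, ...]. A call has 1 to 20 rows; each row is the pose to reach, as a shift and turn from the pose commanded when the call began, along the tool's axes at that moment; what a row does not reach only later rows make up. A row lasts 1/12 s, in which the tool goes at most 41.7 mm and 7.16 degrees, less where a joint would pass 70% of its speed; a pose out of reach is approached as far as the arm can. A call with a gripper value outside its range is refused whole. "gripper" is the finger opening in m, from 0 to 0.0876, set as the call begins (left out, the last holds). The fingers move at their own pace and stop on an object; "newtons" is the grip in N (left out, the last holds). Time passes only in rows, so rows that repeat a pose let the fingers close. It gives the time, the measured TCP pose, the force and the opening at its end, in the units of the state.
- arm.get_state(): the state, without advancing time (a new reading comes with each control period).
- arm.grab_frame(name): name is "side" or "top"; returns the picture (400x640x3 uint8, red, green, blue); there is no depth.
- arm.camera_model(name): a dict with "camera_matrix" (3x3 intrinsics, pixels), "k1" (the pictures are not rectified: a ray, as slopes to the right and down, at radius r is drawn at 1 + k1 r^2 times it, then the intrinsics apply), "eye" and "attitude" of the camera in the world. Camera axes: x right, y down, z forward; pixel columns grow to the right and rows downward; lengths in m; the calibration is good to about 2 mm. A picture is of the moment at which its call begins. camera_model takes no time and is no camera call.
- arm.job_done(): hands the job in, once; it reports no verdict.
The state is a dict: "t": time; "q": joint angles; "qd": joint speeds; "joint_efforts": joint torques, N m; "eef_pos": TCP position; "ee_rot": TCP orientation; "force": force on the tool from outside, world axes, zero at the start; "moment": the same for the moment, N m; "width": finger opening in m.
Only numpy, scipy, OpenCV 4.12 (cv2) and the standard library are available. Lean on these libraries where they do the work, as an engineer would, in place of code of your own. Each camera call takes 0.05 s, during which the arm holds its last target.

### The job

Do the daily check of the hand-held skin meter: take it from its rest cradle, set its sprung nose squarely on the middle of the white tile on the sloping checker, push gently until the nose is fully home, and hold it still like that for two seconds while it takes its reading. Do not shove the checker along the desk or lean on it hard, and leave the other things on the desk alone. Then lay the meter back in both saddles of its cradle as it was, display up and nose the same way, and let go.

Things in the scene. Friction and masses are not known exactly. Their poses are not given: they have to be found in the camera images.
- meter_mid (a point): Centre of the skin meter's case, half-way up: grip here, across the width. White rounded box 135 x 42 x 34 mm with flat sides, about 0.23 kg, dark display on top. Axes: -x along its length to the nose, y across, z out of the display. The case reaches 60 mm to -x, 75 mm to +x; then an 18 mm grey collar and the steel nose at the -x end. Resting in the cradle this point is 47 mm above the desk.
- meter_tip (a point): Centre of the flat end of the meter's round steel nose (22 mm across), on the long axis. The nose is sprung: out, the tip lies 96 mm from meter_mid along the meter's -x; fully home against its hard stop (10 mm in), 86 mm. The spring needs about 2 N to start and 6 N at the stop, then springs out again; over 15 N is rough use. Axes as meter_mid.
- meter: The meter's case again; origin at the middle of its underside, 17 mm below meter_mid; same axes.
- checker: Reference checker: grey weighted wedge, about 1.2 kg, standing loose on rubber feet, so it can be pushed along the desk; 123 mm long (x), 104 mm wide (y), 92 mm high. Origin on the desk under its base, z up. Its slope with the tile looks to its own +x and upward.
- tile_ring (a point): Point on the checker's slope, at the middle of the dark ring round the white tile, 56 mm above the desk. z is the slope's outward normal, 40 degrees above level (to the checker's +x and up); y is level. The tile, a flat ceramic disc 50 mm across, is centred here. Tiles of different thickness get fitted and clamped: its flat face stands anywhere from 2 to 18 mm proud of this point, along z.
- cradle: Rest cradle, fixed: grey foot plate 150 x 78 x 10 mm, two saddles 16 mm wide at x = -47 and +47 mm; padded floors 30 mm above the desk, flared cheeks up to 47 mm (50 mm apart at the floor, 57 at the top). Between the saddles 78 mm is free for fingers. Origin on the desk under its centre, z up; the resting meter has the same axes (nose to -x), meter_mid over this origin within 4 mm.
- beaker: Bystander: glass beaker, 68 mm across, 90 mm high; origin under its centre.
- pen_stand: Bystander: brass pen foot 64 mm across with a black pen leaning in it, 145 mm high; origin under the foot's centre.
- vial_tray: Bystander: flat black tray of small vials, 170 x 250 mm, 25 mm high, lying flat; origin under its centre.
Not all that is in view belongs to the job. Of the things like the meter, leave any that is red; of the rest the smaller one is meant.

How it is judged:
By the outcome, as a careful person would: the job done as asked, in the order asked, and still so for the second after the job is handed in, with the robot touching nothing.
It also fails if it takes over 64 s, if anything falls off the work surface, if the arm or the gripper's body presses on something with over 40 N, if the wrist force passes 120 N, or if a joint passes its speed limit or range.

## Working session

There is one attempt and no reset: what is moved stays moved. The work goes in short steps, Python scripts to look and compute and a tool call to move; the robot and the scene stay as the last step left them, time stands still between calls to the robot, and variables do not carry over. Pictures are saved under pics/ and viewed, and the job is handed in when it is done.

Besides the shell and the picture viewer there is one more tool, called after "Request:" in YAML: its name, and indented under it one key for each argument. jog_arm: Moves the arm, as the interface text tells. Its arguments: {"type":"object","properties":{"motion":{"type":"array"},"gripper":{"type":"number"},"newtons":{"type":"number"}},"required":["motion"]}

```bash
ls; mkdir -p pics; python3 - <<'E'
from station import arm
import cv2
print(arm.get_state())
for n in("side","top"):
    f=arm.grab_frame(n); cv2.imwrite(f"pics/{n}0.png",f[:,:,::-1]); print(n,arm.camera_model(n))
E
```

```text
pics
{'t': 0.0, 'q': array([-8.82874883e-01,  3.59387552e-01,  1.10394989e-02, -3.93098459e-04,
       -1.22408743e+00, -2.88082021e-01]), 'qd': array([ 1.92026021e-03, -1.82596494e-04, -3.29149796e-05, -1.25340968e-03,
        7.30490999e-04,  1.96489489e-04]), 'joint_efforts': array([ 7.48211664e-05, -5.82724750e+01,  2.93043673e+01,  6.99712202e+00,
        6.71414149e-03, -1.30416574e-04]), 'eef_pos': array([ 0.26252825, -0.62128962,  0.2151061 ]), 'ee_rot': array([0.06637667, 1.56911602, 2.03687854]), 'force': array([-0.41750289,  0.28133757,  0.54071413]), 'moment': array([0.00690919, 0.00778576, 0.00620931]), 'width': 0.08762600188947713}
side {'camera_matrix': array([[436.96899906,   0.        , 319.94795272],
       [  0.        , 436.96899906, 205.15157126],
       [  0.        ,   0.        ,   1.        ]]), 'k1': -0.08534207900927149, 'eye': array([0.316039  , 0.58403003, 0.83339955]), 'attitude': array([-2.44521468e+00,  8.45977484e-04, -2.70376306e+00])}
top {'camera_matrix': array([[436.49111373,   0.        , 319.27659353],
       [  0.        , 436.49111373, 200.89347629],
       [  0.        ,   0.        ,   1.        ]]), 'k1': -0.004306563715412965, 'eye': array([ 0.47439304, -0.01821619,  1.25639094]), 'attitude': array([-3.0413417 ,  0.01553129, -1.59814279])}
```

View pics/side0.png

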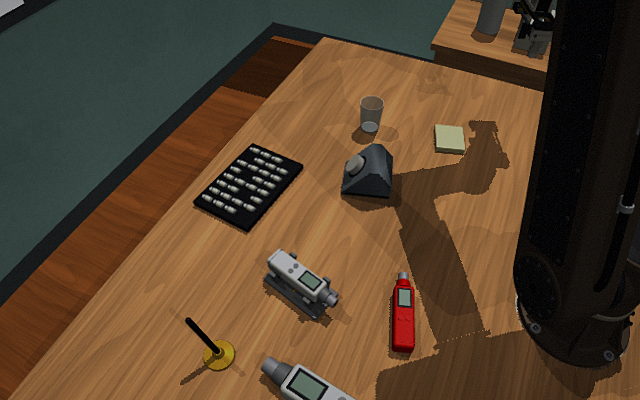

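View pics/top0.png

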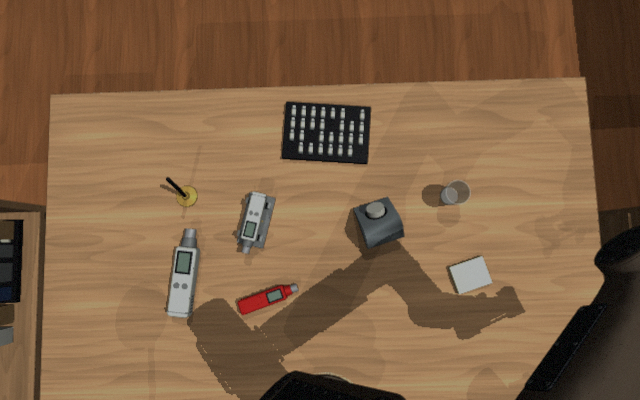

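```bash
cat > h.py <<'E'
import numpy as np, cv2
from scipy.spatial.transform import Rotation as Ro
from station import arm
def cam(n):
    m=arm.camera_model(n); return m['camera_matrix'],m['k1'],np.array(m['eye']),Ro.from_euler('xyz',m['attitude']).as_matrix()
def proj(n,P):
    K,k,e,R=cam(n); c=(np.atleast_2d(P)-e)@R; s=c[:,:2]/c[:,2:]; r2=(s**2).sum(1,keepdims=True)
    s=s*(1+k*r2); return s@np.diag([K[0,0],K[1,1]])+K[:2,2]
def ray(n,uv):
    K,k,e,R=cam(n); d=(np.array(uv,float)-K[:2,2])/[K[0,0],K[1,1]]; s=d.copy()
    for _ in range(20): s=d/(1+k*(s@s))
    return e,R@np.array([*s,1])
def atz(n,uv,z):
    e,d=ray(n,uv); return e+d*(z-e[2])/d[2]
def tri(uvs,uvt):
    A=[];b=[]
    for n,uv in(("side",uvs),("top",uvt)):
        e,d=ray(n,uv); d=d/np.linalg.norm(d); M=np.eye(3)-np.outer(d,d); A.append(M);b.append(M@e)
    x=np.linalg.lstsq(np.vstack(A),np.hstack(b),rcond=None)[0]; return x
def crop(f,x0,y0,x1,y1,k,name):
    c=cv2.resize(f[y0:y1,x0:x1,::-1],None,fx=k,fy=k,interpolation=cv2.INTER_CUBIC); cv2.imwrite(name,c)
E
python3 - <<'E'
from h import *
t=cv2.imread('pics/top0.png')[:,:,::-1];s=cv2.imread('pics/side0.png')[:,:,::-1]
crop(t,225,180,285,265,7,'pics/a.png') ; crop(t,345,185,415,260,8,'pics/b.png')
crop(s,255,240,345,325,7,'pics/c.png'); crop(s,330,135,405,205,8,'pics/d.png')
print(proj('top',[.45,.1,0]),atz('top',(253,222),.047),atz('top',(378,222),.05),atz('top',(455,192),.0),atz('top',(268,298),0))
E
```

```text
[[285.03857658 254.49438026]] [0.54293316 0.18293525 0.047     ] [ 0.5330314  -0.16318157  0.05      ] [ 0.61573775 -0.39450268  0.        ] [0.32881757 0.15076895 0.        ]
```

View pics/a.png

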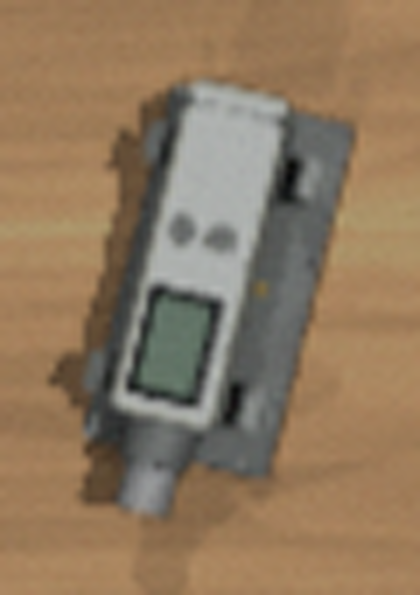

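View pics/b.png

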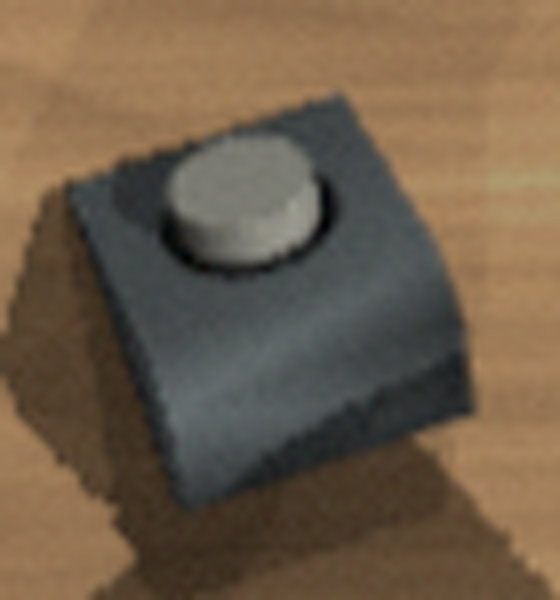

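View pics/c.png

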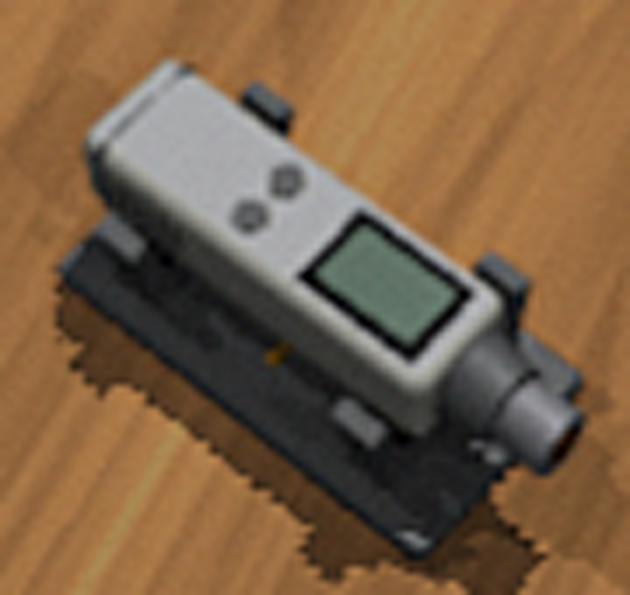

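View pics/d.png

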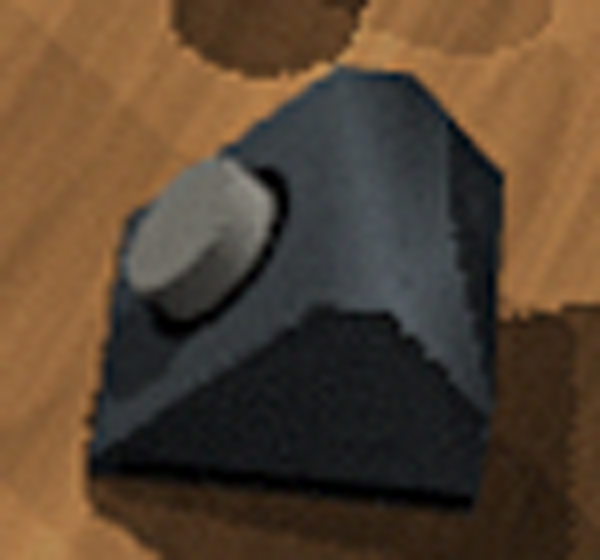

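```bash
python3 - <<'E'
from h import *
t=cv2.imread('pics/top0.png');s=cv2.imread('pics/side0.png')
def g(f,x0,y0,x1,y1,k):
    c=f[y0:y1,x0:x1].astype(float); c=np.clip((c-40)*1.9,0,255).astype(np.uint8)
    c=cv2.resize(c,None,fx=k,fy=k,interpolation=cv2.INTER_CUBIC)
    for i in range(x0,x1,2):
        cv2.line(c,((i-x0)*k+k//2,0),((i-x0)*k+k//2,6 if i%10 else 18),(0,255,255),1)
        if i%10==0: cv2.putText(c,str(i),((i-x0)*k,30),0,.4,(0,255,255))
    for i in range(y0,y1,2):
        cv2.line(c,(0,(i-y0)*k+k//2),(6 if i%10 else 18,(i-y0)*k+k//2),(0,255,255),1)
        if i%10==0: cv2.putText(c,str(i),(20,(i-y0)*k+k//2),0,.4,(0,255,255))
    return c
a=g(t,360,195,395,225,14); b=g(s,342,150,372,180,14)
h=max(a.shape[0],b.shape[0]); 
a=cv2.resize(a,(390,int(a.shape[0]*390/a.shape[1]))) if 0 else a
cv2.imwrite('pics/e.png',a); cv2.imwrite('pics/f.png',b)
E
```

```text
(no output)
```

View pics/e.png

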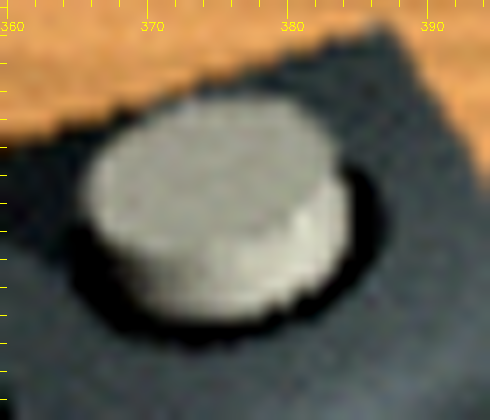

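View pics/f.png

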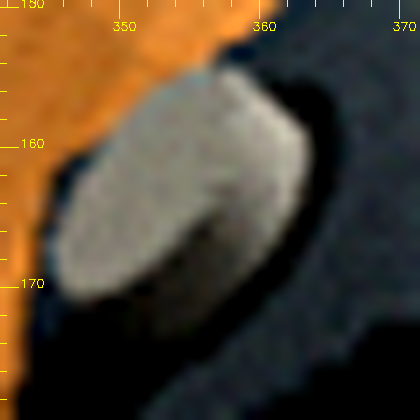

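```bash
cat > fit.py <<'E'
from h import *
from scipy.optimize import least_squares
def px(p,k,x0,y0): p=np.array(p,float); return (p-(k-1)/2)/k+[x0,y0]
# base edges
f=px([[90,470],[475,505]],8,330,135); A,B=[atz('side',q,0.0) for q in f]; print('side base',A,B,np.linalg.norm(A-B),np.degrees(np.arctan2(*(A-B)[1::-1])))
g=px([[185,505],[475,410],[70,185],[335,95]],8,345,185); C,D,E,F=[atz('top',q,0.0) for q in g]; print('top base',C,D,E,F,np.linalg.norm(C-D),np.degrees(np.arctan2(*(C-D)[1::-1])),np.linalg.norm(E-F),np.degrees(np.arctan2(*(E-F)[1::-1])))
tp=px([[85,185],[120,130],[215,95],[300,110],[335,155],[290,215],[150,250],[100,225]],14,360,195)
sp=px([[55,245],[75,190],[130,110],[180,72],[215,70],[210,195],[150,260],[90,297],[65,280]],14,342,150)
def pose(p):
    x,y,yaw,h=p; n=np.array([np.cos(yaw)*np.cos(np.radians(40)),np.sin(yaw)*np.cos(np.radians(40)),np.sin(np.radians(40))])
    yv=np.array([-np.sin(yaw),np.cos(yaw),0]); xv=np.cross(yv,n); return np.array([x,y,.056]),n,yv,xv
def disc(p,h,r=.025):
    o,n,yv,xv=pose(p); a=np.linspace(0,2*np.pi,361)[:,None]; return o+n*h+r*(np.cos(a)*yv+np.sin(a)*xv)
def dist(c,pts):
    return np.array([cv2.pointPolygonTest(c.astype(np.float32).reshape(-1,1,2),(float(q[0]),float(q[1])),True) for q in pts])
def res(p): return np.r_[dist(proj('top',disc(p,p[3])),tp),dist(proj('side',disc(p,p[3])),sp)]
if __name__=='__main__':
    c=tri(sp.mean(0),tp.mean(0)); print(c)
    for fixed in (None,np.radians(17)):
        s=least_squares(lambda p:np.r_[res(p), [] if fixed is None else (p[2]-fixed)*100],[.55,-.16,.28,.012],diff_step=1e-4,x_scale=[.01,.01,.1,.01])
        print(s.x,np.degrees(s.x[2]),np.round(s.fun,2))
E
python3 fit.py
```

```text
side base [ 0.5806648 -0.1047928  0.       ] [ 0.46458042 -0.14283764  0.        ] 0.12215969504609331 18.145748086104298
top base [ 0.46292121 -0.13679682  0.        ] [ 0.4938592  -0.24165493  0.        ] [ 0.57873935 -0.09980094  0.        ] [ 0.60859861 -0.19652806  0.        ] 0.10932694835346787 106.43849314781059 0.10123098541675665 107.15524184512769
[ 0.57504321 -0.15091474  0.06827956]
[ 0.55686931 -0.15731773  0.26580743  0.02244425] 15.229643807094561 [ 0.22  0.02 -0.03  0.16  0.17  0.57  0.03  0.16  0.08  0.05 -0.18 -0.1
  0.6  -0.03  0.18 -0.02  0.65]
[ 0.55735807 -0.15777328  0.29601108  0.02206954] 16.960185510015044 [ 0.16 -0.04  0.04  0.29  0.15  0.49  0.12  0.23  0.1   0.15 -0.    0.05
  0.66  0.12  0.41  0.16  0.65 -0.07]
```

```bash
cat > fitm.py <<'E'
from h import *
from scipy.optimize import least_squares
from fit import px
# top face (z=.064) line obs and tip
T=px([[187,90],[288,105],[113,405],[213,428],[143,515]],7,225,180)
S=px([[170,62],[90,140],[500,298],[420,388],[560,445]],7,255,240)
i=.003
top=np.array([[.075,.021,.017],[.075,-.021,.017],[-.06,.021,.017],[-.06,-.021,.017],[-.096,0,0.002]])
M=top.copy(); M[:4]-=np.sign(M[:4])*[.001,.001,.003]
# side view sees meter from +y: rear corners: far(-y) first? decide by yaw fit
Ms=M[[1,0,3,2,4]].copy(); Ms[4]=[-.096,0,0]
def W(p,m):
    c,s=np.cos(p[2]),np.sin(p[2]); return np.c_[p[0]+c*m[:,0]-s*m[:,1],p[1]+s*m[:,0]+c*m[:,1],.047+m[:,2]]
def res(p,w): 
    r=[]
    if w!=1: r.append((proj('top',W(p,M))-T).ravel())
    if w!=0: r.append((proj('side',W(p,Ms))-S).ravel())
    return np.hstack(r)
for w in(0,1,2):
    s=least_squares(res,[.53,.18,0.1],args=(w,)); print(w,s.x,np.degrees(s.x[2]),np.round(s.fun,1))
f=cv2.imread('pics/top0.png')[:,:,::-1].copy()
E
python3 fitm.py
```

```text
side base [ 0.5806648 -0.1047928  0.       ] [ 0.46458042 -0.14283764  0.        ] 0.12215969504609331 18.145748086104298
top base [ 0.46292121 -0.13679682  0.        ] [ 0.4938592  -0.24165493  0.        ] [ 0.57873935 -0.09980094  0.        ] [ 0.60859861 -0.19652806  0.        ] 0.10932694835346787 106.43849314781059 0.10123098541675665 107.15524184512769
0 [ 0.55089747  0.18184722 -0.24356907] -13.955480014957578 [ 0.3 -1.3 -0.  -0.3 -0.2  0.9 -0.3  0.7  0.3 -0. ]
1 [ 0.55364738  0.18081116 -0.25902277] -14.840911425001869 [ 0.1 -1.2 -1.6 -0.2  1.2  0.2 -0.3  1.   0.5 -0. ]
2 [ 0.55260269  0.1813312  -0.2527769 ] -14.483049253680704 [ 0.8 -1.9  0.4 -0.8 -0.2  0.1 -0.4  0.1  0.1 -0.7  0.2 -0.7 -1.4  0.3
  1.6  0.4  0.2  1.3  1.1  0.2]
```

```bash
python3 - <<'E' | tail -8
from h import *
from fit import px
q=px([[355,125],[270,477]],7,225,180); a,b=[atz('top',u,.01) for u in q]
d=(a-b)[:2];L=np.linalg.norm(d);d/=L; print(a,b,L,np.degrees(np.arctan2(d[1],d[0])), 'c',(a+b)[:2]/2+.039*np.array([-d[1],d[0]]))
q=px([[62,275],[425,553]],7,255,240); a,b=[atz('side',u,.01) for u in q]
d=(a-b)[:2];L=np.linalg.norm(d);d/=L; print(a,b,L,np.degrees(np.arctan2(d[1],d[0])),'c',(a+b)[:2]/2-.039*np.array([-d[1],d[0]]))
st=arm.get_state(); R=Ro.from_euler('xyz',st['ee_rot']).as_matrix(); print(R.round(3))
E
```

```text
side base [ 0.5806648 -0.1047928  0.       ] [ 0.46458042 -0.14283764  0.        ] 0.12215969504609331 18.145748086104298
top base [ 0.46292121 -0.13679682  0.        ] [ 0.4938592  -0.24165493  0.        ] [ 0.57873935 -0.09980094  0.        ] [ 0.60859861 -0.19652806  0.        ] 0.10932694835346787 106.43849314781059 0.10123098541675665 107.15524184512769
[0.61393744 0.12396616 0.01      ] [0.47102543 0.16105525 0.01      ] 0.14764633958337542 -14.548664792282063 c [0.55227832 0.18026016]
[0.63118053 0.20046448 0.01      ] [0.49000965 0.23634589 0.01      ] 0.14565950438542344 -14.260892855372413 c [0.55098793 0.18060701]
[[-0.001 -0.921 -0.389]
 [ 0.001 -0.389  0.921]
 [-1.     0.     0.001]]
```

Request:
jog_arm:
  motion:
    - {"dy": -0.597,"dz": 0.612,"twist": 37.3}
    - {"dy": -0.597,"dz": 0.612,"twist": 37.3}
    - {"dy": -0.597,"dz": 0.612,"twist": 37.3}
    - {"dy": -0.597,"dz": 0.612,"twist": 37.3}
    - {"dy": -0.597,"dz": 0.612,"twist": 37.3}
    - {"dy": -0.597,"dz": 0.612,"twist": 37.3}
    - {"dy": -0.597,"dz": 0.612,"twist": 37.3}
    - {"dy": -0.597,"dz": 0.612,"twist": 37.3}
    - {"dy": -0.597,"dz": 0.612,"twist": 37.3}
    - {"dy": -0.597,"dz": 0.612,"twist": 37.3}
    - {"dy": -0.597,"dz": 0.612,"twist": 37.3}
    - {"dy": -0.597,"dz": 0.612,"twist": 37.3}
    - {"dy": -0.597,"dz": 0.612,"twist": 37.3}
    - {"dy": -0.597,"dz": 0.612,"twist": 37.3}
    - {"dy": -0.597,"dz": 0.612,"twist": 37.3}
    - {"dy": -0.597,"dz": 0.612,"twist": 37.3}
    - {"dy": -0.597,"dz": 0.612,"twist": 37.3}
    - {"dy": -0.597,"dz": 0.612,"twist": 37.3}
    - {"dy": -0.597,"dz": 0.612,"twist": 37.3}
    - {"dy": -0.597,"dz": 0.612,"twist": 37.3}

```text
invalid input
```

Request:
jog_arm:
  motion:
    - {"dx": 0.0,"dy": -0.597,"dz": 0.612,"twist": 37.3}
    - {"dx": 0.0,"dy": -0.597,"dz": 0.612,"twist": 37.3}
    - {"dx": 0.0,"dy": -0.597,"dz": 0.612,"twist": 37.3}
    - {"dx": 0.0,"dy": -0.597,"dz": 0.612,"twist": 37.3}
    - {"dx": 0.0,"dy": -0.597,"dz": 0.612,"twist": 37.3}
    - {"dx": 0.0,"dy": -0.597,"dz": 0.612,"twist": 37.3}
    - {"dx": 0.0,"dy": -0.597,"dz": 0.612,"twist": 37.3}
    - {"dx": 0.0,"dy": -0.597,"dz": 0.612,"twist": 37.3}
    - {"dx": 0.0,"dy": -0.597,"dz": 0.612,"twist": 37.3}
    - {"dx": 0.0,"dy": -0.597,"dz": 0.612,"twist": 37.3}
    - {"dx": 0.0,"dy": -0.597,"dz": 0.612,"twist": 37.3}
    - {"dx": 0.0,"dy": -0.597,"dz": 0.612,"twist": 37.3}

```text
t: 1.1
eef_pos: [0.4416, -0.1636, 0.2162]
ee_rot: [-0.948, 1.57, 0.371]
force: [1.5, -1.3, 0.2]
width: 0.0878
```

```bash
cat > go.py <<'E'
from h import *
import sys
def go(x,y,z,head):
    st=arm.get_state(); R=Ro.from_euler('xyz',st['ee_rot']).as_matrix(); p=np.array(st['eef_pos'])
    d=R.T@(np.array([x,y,z])-p); h=np.degrees(np.arctan2(R[1,2],R[0,2]))
    tw=(h-head+180)%360-180
    print('t',round(st['t'],2),'p',p.round(4),'head',round(h,2),'F',np.round(st['force'],2),'w',round(st['width'],4)); print('dx,dy,dz',d.round(4),'twist',round(tw,2),'downR',R[:,0].round(4))
if __name__=='__main__': go(*map(float,sys.argv[1:]))
E
python3 go.py .5743 .1751 .12 75.6
```

```text
t 1.1 p [ 0.4416 -0.1636  0.2162] head 75.61 F [ 1.51 -1.26  0.21] w 0.0878
dx,dy,dz [ 0.0963 -0.0443  0.361 ] twist 0.01 downR [ 3.e-04  1.e-04 -1.e+00]
```

Request:
jog_arm:
  motion:
    - {"dx": 0.0,"dy": -0.044,"dz": 0.361,"twist": 0}
    - {"dx": 0.0,"dy": -0.044,"dz": 0.361,"twist": 0}
    - {"dx": 0.0,"dy": -0.044,"dz": 0.361,"twist": 0}
    - {"dx": 0.0,"dy": -0.044,"dz": 0.361,"twist": 0}
    - {"dx": 0.0,"dy": -0.044,"dz": 0.361,"twist": 0}
    - {"dx": 0.0,"dy": -0.044,"dz": 0.361,"twist": 0}
    - {"dx": 0.0,"dy": -0.044,"dz": 0.361,"twist": 0}
    - {"dx": 0.02,"dy": -0.044,"dz": 0.361,"twist": 0}
    - {"dx": 0.1,"dy": -0.044,"dz": 0.361,"twist": 0}
    - {"dx": 0.1,"dy": -0.044,"dz": 0.361,"twist": 0}
    - {"dx": 0.1,"dy": -0.044,"dz": 0.361,"twist": 0}
    - {"dx": 0.1,"dy": -0.044,"dz": 0.361,"twist": 0}
    - {"dx": 0.1,"dy": -0.044,"dz": 0.361,"twist": 0}

```text
t: 2.18
eef_pos: [0.574, 0.1727, 0.1164]
ee_rot: [2.845, 1.569, -2.118]
force: [1.0, 0.0, 1.0]
width: 0.0876
```

```bash
python3 go.py .5743 .1751 .047 75.6; python3 - <<'E'
from h import *
t=arm.grab_frame('top'); s=arm.grab_frame('side')
crop(s,180,180,400,345,3.6,'pics/s1.png'); crop(t,190,140,330,270,4,'pics/t1.png')
E
```

```text
t 2.18 p [0.574  0.1727 0.1164] head 75.64 F [1.01 0.04 0.99] w 0.0876
dx,dy,dz [0.0694 0.0002 0.0025] twist 0.04 downR [-8.0e-04 -1.3e-03 -1.0e+00]
```

View pics/s1.png

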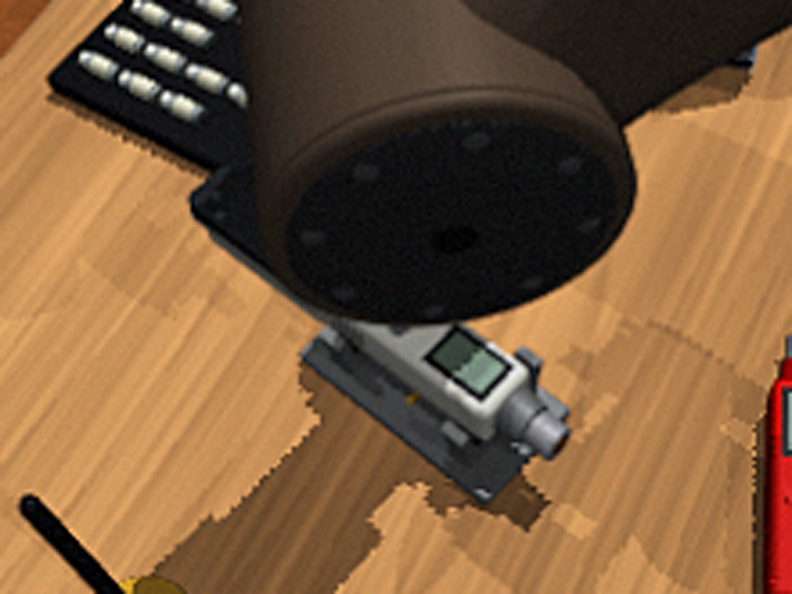

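Request:
jog_arm:
  motion:
    - {"dx": 0.02,"dy": 0.0,"dz": 0.002,"twist": 0}
    - {"dx": 0.04,"dy": 0.0,"dz": 0.002,"twist": 0}
    - {"dx": 0.055,"dy": 0.0,"dz": 0.002,"twist": 0}
    - {"dx": 0.064,"dy": 0.0,"dz": 0.002,"twist": 0}
    - {"dx": 0.069,"dy": 0.0,"dz": 0.002,"twist": 0}
    - {"dx": 0.069,"dy": 0.0,"dz": 0.002,"twist": 0}
    - {"dx": 0.069,"dy": 0.0,"dz": 0.002,"twist": 0}

```text
t: 2.87
eef_pos: [0.5752, 0.1752, 0.0484]
ee_rot: [-0.89, 1.569, 0.43]
force: [-0.1, -0.2, 0.3]
width: 0.0874
```

```bash
python3 go.py .5743 .1751 .047 75.6
```

```text
t 2.87 p [0.5752 0.1752 0.0484] head 75.6 F [-0.15 -0.24  0.25] w 0.0874
dx,dy,dz [ 0.0014  0.0009 -0.0003] twist 0.0 downR [ 1.6e-03  7.0e-04 -1.0e+00]
```

Request:
jog_arm:
  motion:
    - {"dx": 0.001,"dy": 0.0,"dz": 0,"twist": 0}
    - {"dx": 0.001,"dy": 0.0,"dz": 0,"twist": 0}
    - {"dx": 0.001,"dy": 0.0,"dz": 0,"twist": 0}
    - {"dx": 0.001,"dy": 0.0,"dz": 0,"twist": 0}
    - {"dx": 0.001,"dy": 0.0,"dz": 0,"twist": 0}
    - {"dx": 0.001,"dy": 0.0,"dz": 0,"twist": 0}
    - {"dx": 0.001,"dy": 0.0,"dz": 0,"twist": 0}
    - {"dx": 0.001,"dy": 0.0,"dz": 0,"twist": 0}
  gripper: 0.03
  newtons: 20

```text
t: 3.53
eef_pos: [0.5745, 0.1752, 0.0461]
ee_rot: [-0.605, 1.571, 0.715]
force: [-0.8, 0.4, 0.4]
width: 0.0416
```

Request:
jog_arm:
  motion:
    - {"dx": -0.01,"dy": 0.0,"dz": 0,"twist": 0}
    - {"dx": -0.03,"dy": 0.0,"dz": 0,"twist": 0}
    - {"dx": -0.06,"dy": 0.0,"dz": 0,"twist": 0}
    - {"dx": -0.08,"dy": 0.0,"dz": 0,"twist": 0}
    - {"dx": -0.08,"dy": 0.0,"dz": 0,"twist": 0}
    - {"dx": -0.08,"dy": 0.0,"dz": 0,"twist": 0}

```text
t: 4.03
eef_pos: [0.5749, 0.1755, 0.1278]
ee_rot: [-0.653, 1.568, 0.667]
force: [-0.1, 0.3, -3.0]
width: 0.0419
```

```bash
python3 go.py .62 .02 .127 107.3; python3 - <<'E'
from h import *
t=arm.grab_frame('top'); s=arm.grab_frame('side')
crop(s,180,180,400,345,3.6,'pics/s2.png'); crop(t,190,140,330,270,4,'pics/t2.png')
E
```

```text
t 4.03 p [0.5749 0.1755 0.1278] head 75.6 F [-0.15  0.25 -2.97] w 0.0419
dx,dy,dz [ 0.0007 -0.0824 -0.1394] twist -31.7 downR [ 0.0022  0.0017 -1.    ]
```

View pics/s2.png

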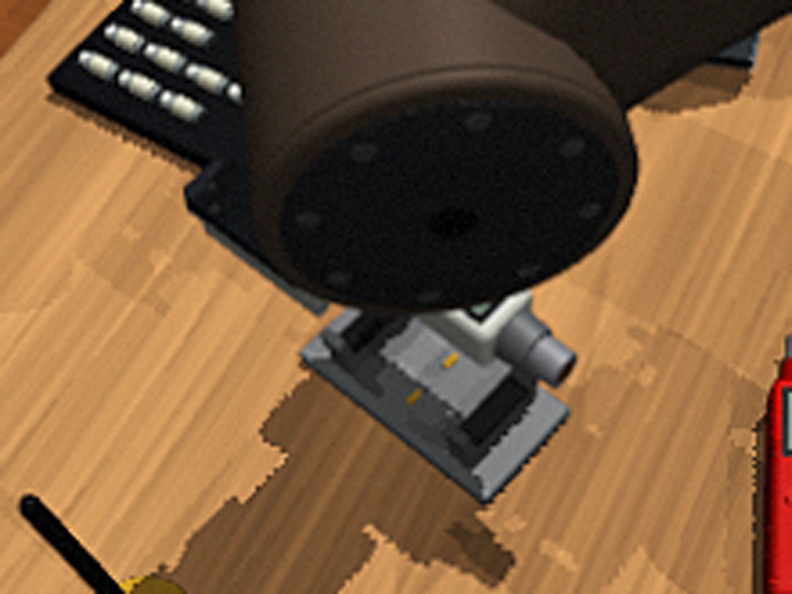

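Request:
jog_arm:
  motion:
    - {"dx": 0.0,"dy": -0.015,"dz": -0.025,"twist": -6}
    - {"dx": 0.0,"dy": -0.034,"dz": -0.06,"twist": -13}
    - {"dx": 0.0,"dy": -0.054,"dz": -0.094,"twist": -20}
    - {"dx": 0.0,"dy": -0.07,"dz": -0.12,"twist": -27}
    - {"dx": 0.0,"dy": -0.082,"dz": -0.139,"twist": -31.7}
    - {"dx": 0.02,"dy": -0.082,"dz": -0.139,"twist": -31.7}
    - {"dx": 0.04,"dy": -0.082,"dz": -0.139,"twist": -31.7}
    - {"dx": 0.04,"dy": -0.082,"dz": -0.139,"twist": -31.7}
    - {"dx": 0.04,"dy": -0.082,"dz": -0.139,"twist": -31.7}

```text
t: 4.88
eef_pos: [0.6177, 0.0194, 0.0842]
ee_rot: [1.591, 1.566, -2.82]
force: [0.2, 0.4, -1.5]
width: 0.0419
```

```bash
python3 go.py .62 .02 .086 107.3; python3 - <<'E'
from h import *
s=arm.grab_frame('side')
crop(s,200,100,420,265,3.6,'pics/s3.png')
E
```

```text
t 4.88 p [0.6177 0.0194 0.0842] head 107.28 F [ 0.17  0.45 -1.45] w 0.0419
dx,dy,dz [-0.0018 -0.0023 -0.0001] twist -0.02 downR [-0.0046 -0.0015 -1.    ]
```

View pics/s3.png

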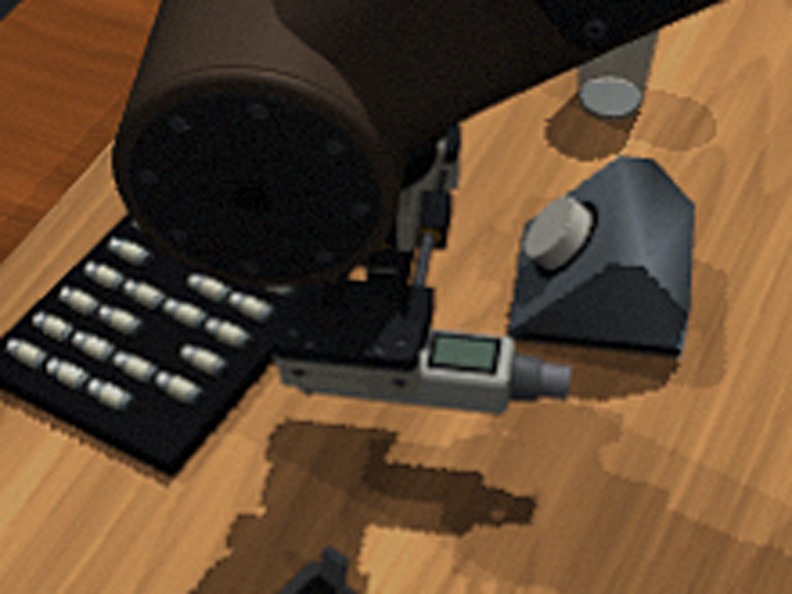

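Request:
jog_arm:
  motion:
    - {"dx": -0.001,"dy": 0,"dz": 0,"twist": 0}
    - {"dx": -0.001,"dy": 0,"dz": 0,"twist": 0}
    - {"dx": -0.001,"dy": 0,"dz": 0,"twist": 0}
    - {"dx": -0.001,"dy": 0,"dz": 0,"twist": 0}
  newtons: 4

```text
t: 5.27
eef_pos: [0.6206, 0.0207, 0.0886]
ee_rot: [-1.646, 1.568, 0.227]
force: [1.9, 0.2, 0.5]
width: 0.0421
```

```bash
python3 go.py .62 .02 .086 107.3; python3 - <<'E'
from h import *
s=arm.grab_frame('side')
crop(s,200,100,420,265,3.6,'pics/s4.png')
E
```

```text
t 5.27 p [0.6206 0.0207 0.0886] head 107.36 F [1.92 0.25 0.47] w 0.0421
dx,dy,dz [ 0.0026  0.0008 -0.0005] twist 0.06 downR [ 3.2e-03  7.0e-04 -1.0e+00]
```

View pics/s4.png

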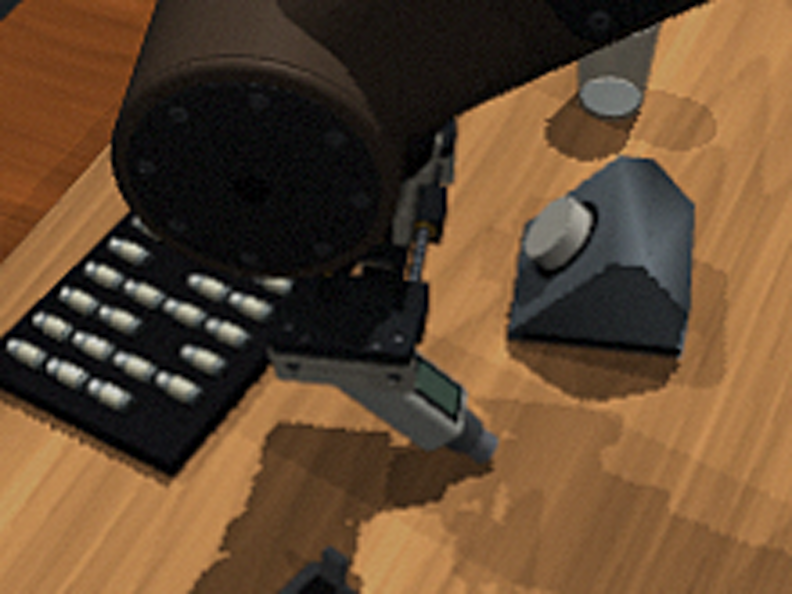

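Request:
jog_arm:
  motion:
    - {"dx": 0.0,"dy": 0,"dz": 0,"twist": 0}
    - {"dx": 0.0,"dy": 0,"dz": 0,"twist": 0}
    - {"dx": 0.0,"dy": 0,"dz": 0,"twist": 0}
  newtons: 4

```text
t: 5.57
eef_pos: [0.6197, 0.0202, 0.0875]
ee_rot: [-1.615, 1.57, 0.258]
force: [1.9, 0.7, 0.9]
width: 0.042
```

```bash
cat > tilt.py <<'E'
from h import *
def model(P,yaw,th,a,e=0):
    ux=np.array([np.cos(th)*np.cos(yaw),np.cos(th)*np.sin(yaw),np.sin(th)]); uy=np.array([-np.sin(yaw),np.cos(yaw),0]); uz=np.cross(ux,uy)
    mid=P-a*ux-e*uz
    f=lambda x,y,z: mid+x*ux+y*uy+z*uz
    return f
def draw(img,n,f,k=4):
    pts={}
    L=[]
    for z in(-.017,.017):
        L.append([f(.075,.021,z),f(-.06,.021,z),f(-.06,-.021,z),f(.075,-.021,z),f(.075,.021,z)])
    a=np.linspace(0,2*np.pi,25)
    L.append([f(-.096,.011*np.cos(t),.011*np.sin(t)) for t in a]); L.append([f(-.06,0,0),f(-.096,0,0)])
    for l in L:
        q=proj(n,np.array(l)); cv2.polylines(img,[np.round((q+.5)*k*16).astype(np.int32)],False,(255,0,255),1,cv2.LINE_AA,4)
E
python3 go.py .62 .02 .086 107.3; python3 - <<'E'
from h import *
from tilt import *
st=arm.get_state(); P=np.array(st['eef_pos'])
s=arm.grab_frame('side'); np.save('s5.npy',s)
out=[]
for th in(38,42):
    im=cv2.resize(s[:,:,::-1],None,fx=5,fy=5,interpolation=cv2.INTER_CUBIC)
    f=model(P,np.radians(17.3),np.radians(th),.023); draw(im,'side',f,5); out.append(im[175*5:240*5,265*5:345*5])
cv2.imwrite('pics/s5.png',np.hstack(out))
E
```

```text
t 5.57 p [0.6197 0.0202 0.0875] head 107.32 F [1.9  0.69 0.92] w 0.042
dx,dy,dz [ 0.0015 -0.0002 -0.0003] twist 0.02 downR [ 1.e-03  3.e-04 -1.e+00]
```

View pics/s5.png

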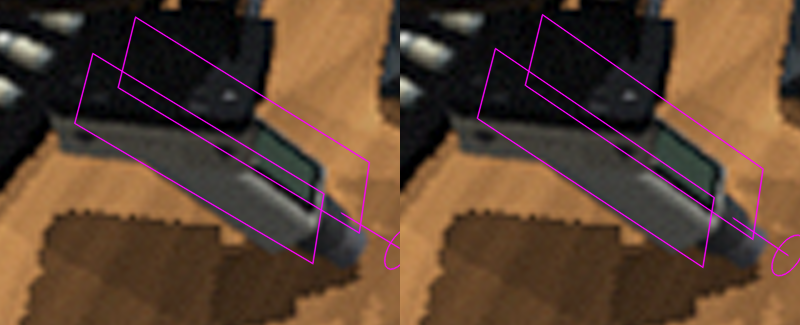

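```bash
python3 - <<'E'
from h import *
s=np.load('s5.npy'); c=s[185:235,270:345,::-1].astype(float); c=np.clip(c*1.6,0,255).astype(np.uint8)
cv2.imwrite('pics/s6.png',cv2.resize(c,None,fx=10,fy=10,interpolation=cv2.INTER_CUBIC))
E
```

```text
(no output)
```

View pics/s6.png

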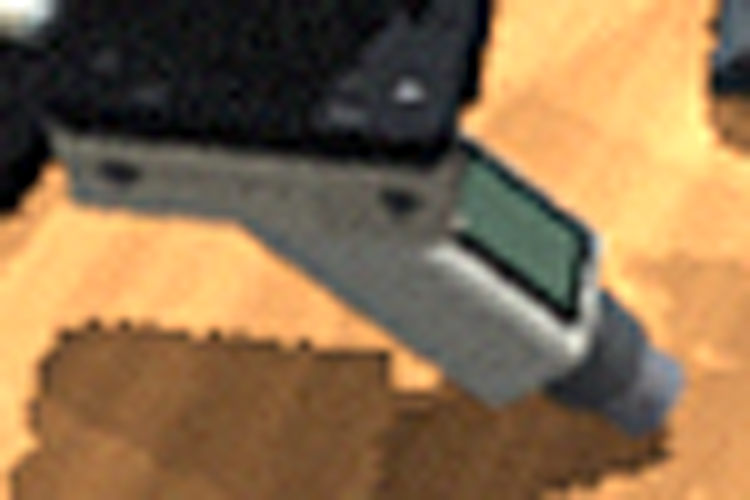

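```bash
python3 - <<'E' 
from h import *
from tilt import *
from scipy.optimize import least_squares
P=np.array([.6197,.0202,.0875])
o=lambda *p:(np.array(p)-4.5)/10+[270,185]
def dl(q,a,b):
    d=(b-a)/np.linalg.norm(b-a); n=np.array([-d[1],d[0]]); return (q-a)@n
def res(p,full=False):
    th,a,e,L,yo=p; f=model(P,np.radians(17.3),th,a,e); g=lambda *x:proj('side',f(x[0],x[1]+yo,x[2]))[0]
    r=[]
    r+=list(g(-.058,.019,-.016)-o(495,400)); r+=list(g(-.059,.020,.016)-o(585,350)); r+=list(g(-.059,-.020,.016)-o(597,237))
    A,B=o(250,232),o(430,370); r+=[dl(g(-.045,.0205,-.0165),A,B),dl(g(.02,.0205,-.0165),A,B)]
    r+=list(g(-L,0,0)-o(662,403))
    return np.array(r+[(L-.096)/.003,yo/.001])
s=least_squares(res,[.75,.023,0,.094,0],x_scale=[.1,.01,.01,.01,.001]); print(np.degrees(s.x[0]),s.x[1:],s.fun.round(2))
f=model(P,np.radians(17.3),s.x[0],s.x[1],s.x[2]); print('tip',f(-s.x[3],0,0),'mid',f(0,0,0))
im=cv2.resize(np.load('s5.npy')[:,:,::-1],None,fx=8,fy=8,interpolation=cv2.INTER_CUBIC); draw(im,'side',f,8); cv2.imwrite('pics/s7.png',im[180*8:240*8,265*8:345*8])
E
```

```text
45.72483587251977 [ 1.00875205e-02  2.98473602e-03  9.72408795e-02 -4.68229267e-05] [-0.92  0.25  0.24  0.95  1.15 -1.15 -0.1   0.45 -0.27 -0.28  0.41 -0.05]
tip [ 0.5502035  -0.00144575  0.0085697 ] mid [0.61501681 0.01874135 0.07819372]
```

View pics/s7.png

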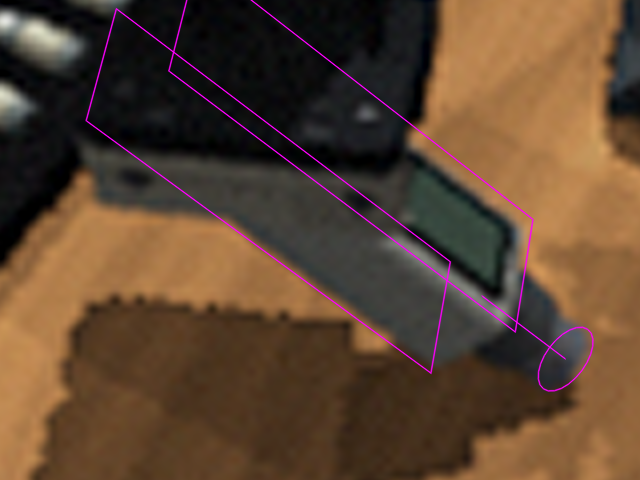

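```bash
python3 - <<'E' 
from h import *
from tilt import *
for a in(.01,.023):
  for th in (0,-2):
    f=model(np.array([.6177,.0194,.0842]),np.radians(17.28),np.radians(th),a); print(a,th,[(proj('side',f(*q))[0]-[200,100])*3.6 for q in((-.096,0,0),(-.06,.021,.017),(-.06,-.021,.017))])
E
```

```text
0.01 0 [array([547.59391006, 380.39530092]), array([486.81568659, 382.63238808]), array([494.47439809, 331.23211696])]
0.01 -2 [array([547.82236062, 376.55408525]), array([485.87464881, 379.94891813]), array([493.57282402, 328.52724271])]
0.023 0 [array([568.48790049, 382.57120895]), array([508.17274951, 384.86504667]), array([515.25436282, 333.3486722 ])]
0.023 -2 [array([568.81308586, 378.26020397]), array([507.28560173, 381.70055922]), array([514.40638544, 330.15739114])]
```

Request:
jog_arm:
  motion:
    - {"dx": 0.0,"dy": 0,"dz": 0,"twist": 0}
    - {"dx": 0.002,"dy": -0.002,"dz": 0,"twist": 0}
    - {"dx": 0.004,"dy": -0.004,"dz": 0,"twist": 0}
    - {"dx": 0.006,"dy": -0.006,"dz": 0,"twist": 0}
    - {"dx": 0.008,"dy": -0.0075,"dz": 0,"twist": 0}
    - {"dx": 0.0085,"dy": -0.0082,"dz": 0,"twist": 0}
    - {"dx": 0.0085,"dy": -0.0082,"dz": 0,"twist": 0}
    - {"dx": 0.0085,"dy": -0.0082,"dz": 0,"twist": 0}
  newtons: 6

```text
t: 6.28
eef_pos: [0.6273, 0.0225, 0.0786]
ee_rot: [-2.458, 1.571, -0.585]
force: [2.2, 0.6, 2.9]
width: 0.0419
```

```bash
python3 go.py .62 .02 .086 107.3; python3 - <<'E'
from h import *
s=arm.grab_frame('side'); np.save('s8.npy',s);c=s[185:235,270:345,::-1].astype(float); c=np.clip(c*1.6,0,255).astype(np.uint8)
cv2.imwrite('pics/s8.png',cv2.resize(c,None,fx=10,fy=10,interpolation=cv2.INTER_CUBIC))
E
```

```text
t 6.28 p [0.6273 0.0225 0.0786] head 107.31 F [2.15 0.56 2.86] w 0.0419
dx,dy,dz [-0.0074  0.0077 -0.0002] twist 0.01 downR [ 1.e-04 -0.e+00 -1.e+00]
```

View pics/s8.png

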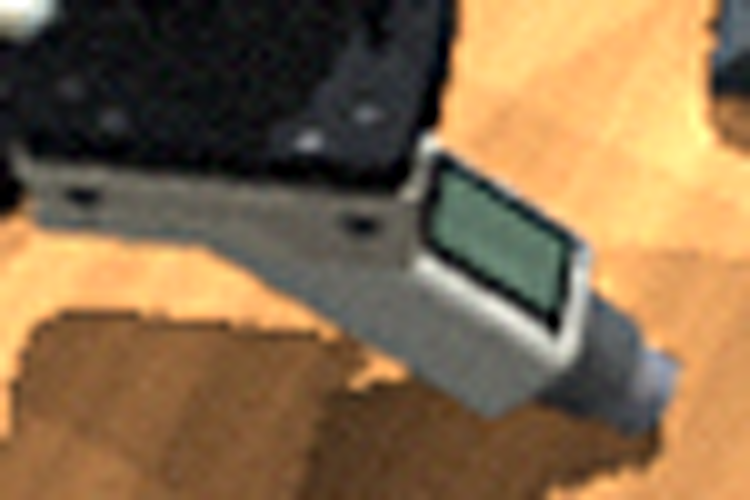

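```bash
cat > fit3.py <<'E'
from h import *
from tilt import *
from scipy.optimize import least_squares
o=lambda p:(np.array(p)-4.5)/10
def dl(q,a,b):
    d=(b-a)/np.linalg.norm(b-a); n=np.array([-d[1],d[0]]); return (q-a)@n
def fit(P,yaw,off,fb,ft,ff,l1,l2,tip,out=None,img=None):
  off=np.array(off)
  def res(p):
    th,a,e,L,yo=p; f=model(P,np.radians(yaw),th,a,e); g=lambda *x:proj('side',f(x[0],x[1]+yo,x[2]))[0]
    r=[]
    r+=list(g(-.059,.020,-.016)-o(fb)-off); r+=list(g(-.0595,.0205,.0165)-o(ft)-off); r+=list(g(-.0595,-.0205,.0165)-o(ff)-off)
    A,B=o(l1)+off,o(l2)+off; r+=[2*dl(g(-.045,.0205,-.0165),A,B),2*dl(g(.01,.0205,-.0165),A,B)]
    r+=list(g(-L,0,0)-o(tip)-off)
    return np.array(r+[(L-.093)/.005,yo/.002])
  s=least_squares(res,[.75,.02,0,.094,0],x_scale=[.1,.01,.01,.01,.001]); print('th',np.degrees(s.x[0]),'a,e,L,yo',s.x[1:].round(4),s.fun.round(1))
  f=model(P,np.radians(yaw),s.x[0],s.x[1],s.x[2]); print('tip',f(-s.x[3],0,0).round(4),'mid',f(0,0,0).round(4))
  return s.x
if __name__=='__main__':
  fit(np.array([.6273,.0225,.0786]),17.3,(270,185),(485,412),(572,358),(588,245),(250,255),(430,385),(652,402))
  fit(np.array([.6197,.0202,.0875]),17.3,(270,185),(495,400),(585,350),(597,237),(250,232),(430,370),(662,403))
E
python3 fit3.py
```

```text
th 44.62919396411877 a,e,L,yo [ 0.0095 -0.0035  0.0963 -0.0002] [-0.8  0.2  0.5  0.9  1.1 -1.5 -0.1  0.3 -0.5  0.1  0.7 -0.1]
tip [ 0.553  -0.0006  0.0068] mid [0.6185 0.0198 0.0744]
th 46.28616877424072 a,e,L,yo [ 0.0094  0.0025  0.0978 -0.0002] [-1.   0.6  0.3  1.   1.3 -1.4 -0.2  0.3 -0.5 -0.3  1.  -0.1]
tip [ 0.5507 -0.0013  0.0082] mid [0.6152 0.0188 0.079 ]
```

```bash
python3 - <<'E'
from tilt import *
for th in (36,38,40,42,44,46,48,50):
    f=model(np.array([.6273,.0225,.0786]),np.radians(17.3),np.radians(th),.012,0)
    r=[]
    for y,z,x0,x1 in((.0205,-.0165,0,-.045),(.0205,.0165,-.02,-.06),(-.0205,.0165,-.02,-.06)):
        q=proj('side',np.array([f(x0,y,z),f(x1,y,z)])); d=q[1]-q[0]; r.append(round(d[1]/d[0],3))
    print(th,r)
E
```

```text
36 [np.float64(0.552), np.float64(0.564), np.float64(0.58)]
38 [np.float64(0.585), np.float64(0.598), np.float64(0.616)]
40 [np.float64(0.619), np.float64(0.633), np.float64(0.653)]
42 [np.float64(0.655), np.float64(0.671), np.float64(0.692)]
44 [np.float64(0.693), np.float64(0.711), np.float64(0.734)]
46 [np.float64(0.733), np.float64(0.753), np.float64(0.779)]
48 [np.float64(0.776), np.float64(0.799), np.float64(0.827)]
50 [np.float64(0.823), np.float64(0.848), np.float64(0.878)]
```

Request:
jog_arm:
  motion:
    - {"dx": 0.0,"dy": -0.005,"dz": 0,"twist": 0}
    - {"dx": 0.0,"dy": -0.01,"dz": 0,"twist": 0}
    - {"dx": 0.0,"dy": -0.015,"dz": 0,"twist": 0}
    - {"dx": 0.0,"dy": -0.02,"dz": 0,"twist": 0}
    - {"dx": 0.0,"dy": -0.025,"dz": 0,"twist": 0}
    - {"dx": 0.0,"dy": -0.03,"dz": 0,"twist": 0}
  newtons: 6

```text
t: 6.83
eef_pos: [0.6558, 0.0314, 0.0781]
ee_rot: [1.51, 1.57, -2.901]
force: [-0.6, -0.1, -2.1]
width: 0.042
```

```bash
python3 go.py .62 .02 .086 107.3; python3 - <<'E'
from h import *
s=arm.grab_frame('side'); np.save('s9.npy',s);c=s[175:235,250:335,::-1].astype(float); c=np.clip(c*1.6,0,255).astype(np.uint8)
cv2.imwrite('pics/s9.png',cv2.resize(c,None,fx=9,fy=9,interpolation=cv2.INTER_CUBIC))
E
```

```text
t 6.83 p [0.6558 0.0314 0.0781] head 107.3 F [-0.59 -0.11 -2.06] w 0.042
dx,dy,dz [-0.0079  0.0376 -0.0003] twist -0.0 downR [-1.2e-03 -3.0e-04 -1.0e+00]
```

View pics/s9.png

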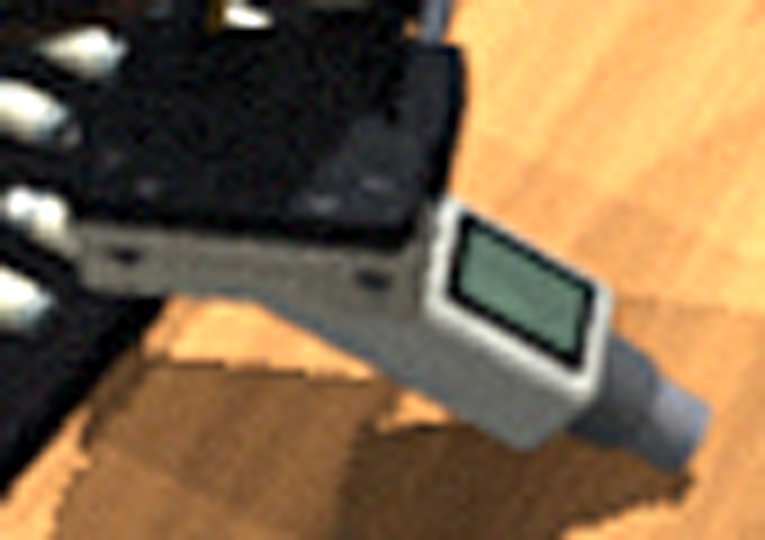

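```bash
cat > lines.py <<'E'
from h import *
from tilt import *
from scipy.ndimage import map_coordinates, gaussian_filter
from scipy.optimize import brentq
def line(img,p,q,w=2.2,n=25):
    g=gaussian_filter(img.astype(float).mean(2),.6); p=np.array(p,float);q=np.array(q,float)
    for _ in range(3):
        d=(q-p)/np.linalg.norm(q-p); nn=np.array([-d[1],d[0]]); s=np.linspace(-w,w,45); pts=[];wt=[]
        for t in np.linspace(0,1,n):
            c=p+(q-p)*t; xy=c+s[:,None]*nn; v=map_coordinates(g,[xy[:,1],xy[:,0]],order=3); dv=np.abs(np.gradient(v,s)); k=dv.argmax()
            if 2<k<42:
                wnd=dv**4; pts.append(c+nn*(s*wnd).sum()/wnd.sum()); wt.append(dv[k])
        pts=np.array(pts); l=cv2.fitLine(pts.astype(np.float32),cv2.DIST_HUBER,0,.01,.01).ravel(); m=l[2:];u=l[:2]
        p,q=m+u*((p-m)@u),m+u*((q-m)@u)
    r=(pts-m)@np.array([-u[1],u[0]])
    return p,q,r.std(),len(pts)
def theta(P,yaw,a,p,q,y,z,n='side'):
    def fn(th):
        f=model(P,np.radians(yaw),th,a); x=proj(n,np.array([f(0,y,z),f(-.05,y,z)])); d=x[1]-x[0]; e=q-p; return (d[0]*e[1]-d[1]*e[0])/np.linalg.norm(d)/np.linalg.norm(e)
    return np.degrees(brentq(fn,np.radians(5),np.radians(75)))
def run(img,P,yaw,a,off,k,lines):
    off=np.array(off)
    out=[]
    for name,p,q,y,z in lines:
        p,q,sd,n=line(img,(np.array(p)-(k-1)/2)/k+off,(np.array(q)-(k-1)/2)/k+off); th=theta(P,yaw,a,p,q,y,z); out.append(th); print(name,p.round(2),q.round(2),'sd',round(sd,2),n,'th',round(th,2))
    return out
E
python3 - <<'E'
from lines import *
run(np.load('s9.npy'),np.array([.6558,.0314,.0781]),17.3,.012,(250,175),9,[('bot',(285,315),(500,438),.0205,-.0165),('near',(435,312),(580,393),.0205,.0165),('dispnear',(455,290),(580,360),.015,.017),('far',(460,205),(600,287),-.0205,.0165),('dispfar',(470,225),(590,293),-.015,.017)])
run(np.load('s8.npy'),np.array([.6273,.0225,.0786]),17.3,.012,(270,185),10,[('bot',(250,255),(430,385),.0205,-.0165),('near',(420,268),(555,355),.0205,.0165),('dispnear',(425,230),(555,325),.015,.017),('far',(435,142),(580,245),-.0205,.0165),('dispfar',(440,160),(570,250),-.015,.017)])
E
```

```text
bot [280.79 210.35] [304.92 223.57] sd 0.55 23 th 36.11
near [298.81 207.62] [314.79 216.84] sd 0.28 24 th 37.2
dispnear [299.42 207.98] [313.23 215.9 ] sd 0.03 25 th 36.85
far [300.57 197.5 ] [316.22 206.45] sd 0.18 25 th 35.9
dispfar [302.39 198.5 ] [315.65 206.18] sd 0.07 25 th 36.41
bot [293.58 211.73] [312.07 223.79] sd 0.65 23 th 41.85
near [312.39 210.02] [325.98 218.57] sd 0.04 23 th 39.79
dispnear [311.06 209.13] [324.64 217.71] sd 0.13 25 th 39.76
far [312.86 199.05] [327.9 208.5] sd 0.16 25 th 38.68
dispfar [314.04 199.78] [327.4  208.21] sd 0.05 25 th 38.99
```

```bash
cat > pos.py <<'E'
from lines import *
from scipy.optimize import least_squares
# fit theta,a,e using measured image lines (point-to-line) + front edge line + tip point
def dl(q,p,r):
    d=(r-p)/np.linalg.norm(r-p); return (q-p)@np.array([-d[1],d[0]])
def fitpos(P,yaw,near,far,front,tip,bot=None,Lt=.096,n='side'):
    # near/far: case top-edge outer lines, front: top front edge line
    def res(v):
        th,a,e,yo=v; f=model(P,np.radians(yaw),th,a,e); g=lambda x,y,z:proj(n,f(x,y+yo,z))[0]; r=[]
        for x in(-.055,-.03):
            if near is not None: r.append(dl(g(x,.0205,.016),*near))
            if far is not None: r.append(dl(g(x,-.0205,.016),*far))
            if bot is not None: r.append(dl(g(x,.0205,-.016),*bot))
        for y in(-.012,.012): r.append(dl(g(-.0595,y,.0165),*front))
        if tip is not None: r+=list(.5*(g(-Lt,0,0)-tip))
        r.append(yo/.0005); return np.array(r)
    s=least_squares(res,[.68,.02,0,0],x_scale=[.1,.01,.01,.001]); th,a,e,yo=s.x
    f=model(P,np.radians(yaw),th,a,e); print('th',np.degrees(th).round(2),'a,e,yo',s.x[1:].round(4),'res',s.fun.round(2),'tip',f(-Lt,0,0).round(4)); return s.x
E
python3 - <<'E'
from pos import *
im=np.load('s9.npy')
fr=line(im,(np.array([592,392])-4)/9+[250,175],(np.array([608,300])-4)/9+[250,175]); print(fr)
tip=(np.array([693,440])-4)/9+[250,175]
fitpos(np.array([.6558,.0314,.0781]),17.3,None,(np.array([300.57,197.5]),np.array([316.22,206.45])),fr[:2],tip,(np.array([280.79,210.35]),np.array([304.92,223.57])))
E
```

```text
(array([314.96961385, 218.07151614]), array([315.37272059, 207.75652794]), np.float64(0.4410864029372358), 25)
th 32.07 a,e,yo [ 0.0101  0.0087 -0.    ] res [-1.    0.74 -0.49  1.24  0.88 -0.28 -0.83 -0.76 -0.03] tip [0.5744 0.0061 0.0144]
```

```bash
python3 - <<'E'
from lines import *
run(np.load('s5.npy'),np.array([.6197,.0202,.0875]),17.3,.02,(270,185),10,[('near',(440,265),(555,350),.0205,.0165),('dispnear',(465,225),(570,310),.015,.017),('far',(465,140),(590,235),-.0205,.0165),('dispfar',(470,155),(580,240),-.015,.017)])
E
```

```text
Traceback (most recent call last):
  File "lines.py", line 25, in run
    p,q,sd,n=line(img,(np.array(p)-(k-1)/2)/k+off,(np.array(q)-(k-1)/2)/k+off); th=theta(P,yaw,a,p,q,y,z); out.append(th); print(name,p.round(2),q.round(2),'sd',round(sd,2),n,'th',round(th,2))
             ~~~~^^^^^^^^^^^^^^^^^^^^^^^^^^^^^^^^^^^^^^^^^^^^^^^^^^^^^^^^^^^^^
  File "lines.py", line 13, in line
    pts=np.array(pts); l=cv2.fitLine(pts.astype(np.float32),cv2.DIST_HUBER,0,.01,.01).ravel(); m=l[2:];u=l[:2]
                         ~~~~~~~~~~~^^^^^^^^^^^^^^^^^^^^^^^^^^^^^^^^^^^^^^^^^^^^^^^^^
cv2.error: OpenCV(4.12.0) /io/opencv/modules/imgproc/src/linefit.cpp:618: error: (-215:Assertion failed) npoints2 >= 0 || npoints3 >= 0 in function 'fitLine'
```

Request:
jog_arm:
  motion:
    - {"dx": -0.003,"dy": 0,"dz": 0,"twist": 0}
    - {"dx": -0.0055,"dy": 0,"dz": 0,"twist": 0}
    - {"dx": -0.0055,"dy": 0,"dz": 0,"twist": 0}
    - {"dx": -0.0055,"dy": 0,"dz": 0,"twist": 0}
  newtons: 6

```text
t: 7.22
eef_pos: [0.6557, 0.0315, 0.0845]
ee_rot: [-1.304, 1.57, 0.569]
force: [0.3, -0.1, -2.7]
width: 0.0416
```

Request:
jog_arm:
  motion:
    - {"dx": 0,"dy": 0,"dz": 0,"twist": 0}
    - {"dx": 0,"dy": 0,"dz": 0,"twist": 0}
    - {"dx": 0,"dy": 0,"dz": 0,"twist": 0}
    - {"dx": 0,"dy": 0,"dz": 0,"twist": 0}
  newtons: 4

```text
t: 7.55
eef_pos: [0.6558, 0.0315, 0.0842]
ee_rot: [-1.382, 1.571, 0.491]
force: [-0.2, -0.8, -1.3]
width: 0.0422
```

```bash
python3 go.py .62 .02 .086 107.3; python3 - <<'E'
from h import *
s=arm.grab_frame('side'); np.save('s10.npy',s);c=s[175:235,250:335,::-1].astype(float); c=np.clip(c*1.6,0,255).astype(np.uint8)
cv2.imwrite('pics/s10.png',cv2.resize(c,None,fx=9,fy=9,interpolation=cv2.INTER_CUBIC))
E
```

```text
t 7.55 p [0.6558 0.0315 0.0842] head 107.31 F [-0.24 -0.81 -1.25] w 0.0422
dx,dy,dz [-0.0018  0.0376 -0.0003] twist 0.01 downR [ 1.e-04  1.e-04 -1.e+00]
```

View pics/s10.png

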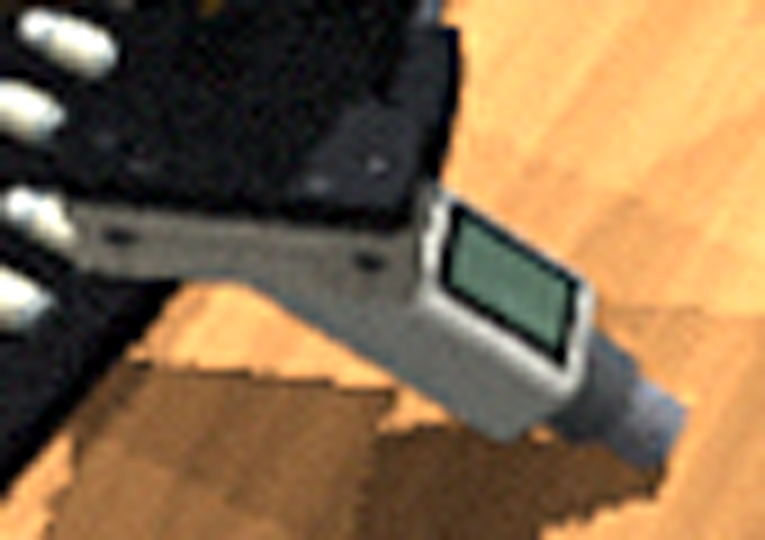

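```bash
python3 - <<'E'
from lines import *
run(np.load('s10.npy'),np.array([.6558,.0315,.0842]),17.3,.02,(250,175),9,[('near',(430,298),(565,386),.0205,.0165),('dispnear',(443,275),(565,358),.015,.017),('far',(450,192),(580,275),-.0205,.0165),('dispfar',(460,215),(575,288),-.015,.017),('bot',(300,317),(480,430),.0205,-.0165)])
E
```

```text
near [297.96 206.68] [313.12 216.21] sd 0.09 23 th 40.12
dispnear [297.84 206.61] [311.73 215.3 ] sd 0.11 25 th 39.82
far [299.44 196.06] [313.77 205.47] sd 0.21 25 th 40.59
dispfar [301.39 197.34] [314.06 205.62] sd 0.07 25 th 40.53
bot [282.64 210.17] [302.57 222.84] sd 0.52 24 th 41.33
```

Request:
jog_arm:
  motion:
    - {"dx": 0,"dy": 0,"dz": 0,"twist": 0}
    - {"dx": 0,"dy": 0,"dz": 0,"twist": 0}
    - {"dx": -0.02,"dy": 0,"dz": 0,"twist": 0}
    - {"dx": -0.045,"dy": 0,"dz": 0,"twist": 0}
    - {"dx": -0.07,"dy": 0,"dz": 0,"twist": 0}
    - {"dx": -0.07,"dy": 0,"dz": 0,"twist": 0}
  newtons: 25

```text
t: 8.1
eef_pos: [0.6586, 0.0317, 0.1598]
ee_rot: [-1.767, 1.563, 0.107]
force: [2.3, 0.1, -0.3]
width: 0.0416
```

```bash
python3 go.py .671 -.1221 .1549 107.3
```

```text
t 8.1 p [0.6586 0.0317 0.1598] head 107.36 F [ 2.33  0.13 -0.34] w 0.0416
dx,dy,dz [ 0.0049  0.0341 -0.1505] twist 0.06 downR [ 7.7e-03  8.0e-04 -1.0e+00]
```

Request:
jog_arm:
  motion:
    - {"dx": 0,"dy": 0.004,"dz": -0.02,"twist": 0}
    - {"dx": 0,"dy": 0.01,"dz": -0.05,"twist": 0}
    - {"dx": 0,"dy": 0.018,"dz": -0.085,"twist": 0}
    - {"dx": 0,"dy": 0.025,"dz": -0.12,"twist": 0}
    - {"dx": 0,"dy": 0.029,"dz": -0.142,"twist": 0}
    - {"dx": 0,"dy": 0.031,"dz": -0.151,"twist": 0}
    - {"dx": 0,"dy": 0.031,"dz": -0.151,"twist": 0}
    - {"dx": 0,"dy": 0.031,"dz": -0.151,"twist": 0}
    - {"dx": 0,"dy": 0.031,"dz": -0.151,"twist": 0}

```text
t: 8.85
eef_pos: [0.6709, -0.1212, 0.1538]
ee_rot: [0.683, 1.57, 2.556]
force: [0.3, 1.0, -1.8]
width: 0.0412
```

```bash
python3 go.py .671 -.1221 .1549 107.3; python3 - <<'E'
from h import *
s=arm.grab_frame('side'); np.save('s11.npy',s);c=s[125:200,290:400,::-1].astype(float); c=np.clip(c*1.4,0,255).astype(np.uint8)
cv2.imwrite('pics/s11.png',cv2.resize(c,None,fx=7,fy=7,interpolation=cv2.INTER_CUBIC))
t=arm.grab_frame('top');np.save('t11.npy',t); crop(t,320,150,440,260,6,'pics/t11.png')
E
```

```text
t 8.85 p [ 0.6709 -0.1212  0.1538] head 107.32 F [ 0.3   0.97 -1.82] w 0.0412
dx,dy,dz [-0.0011  0.0002 -0.0009] twist 0.02 downR [-4.e-04  3.e-04 -1.e+00]
```

View pics/s11.png

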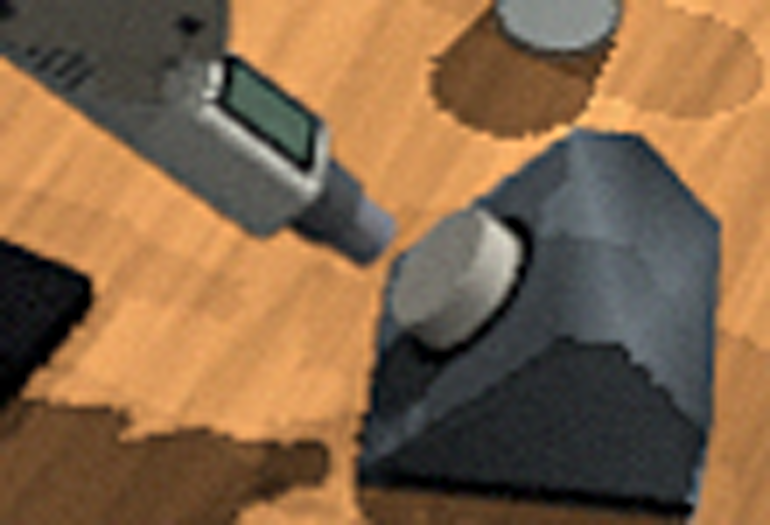

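View pics/t11.png

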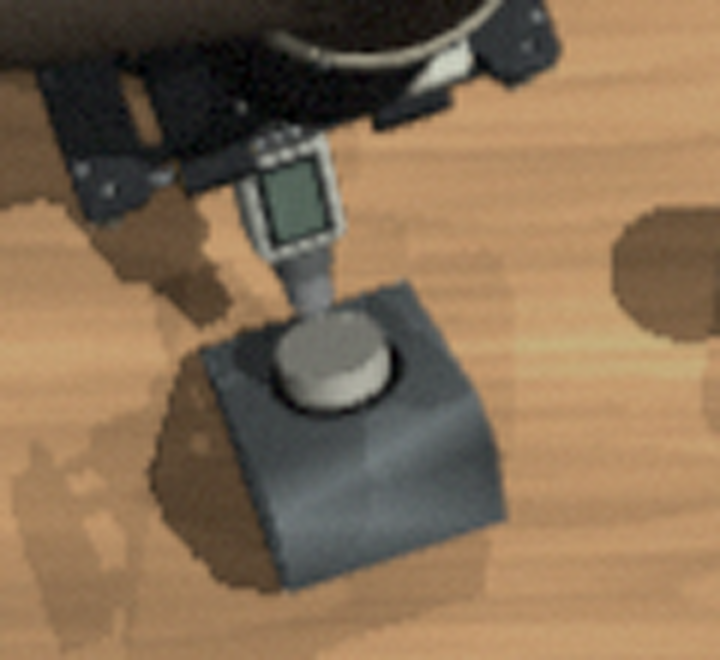

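```bash
python3 - <<'E'
from lines import *
import io,contextlib
P=np.array([.6709,-.1212,.1538])
run(np.load('s11.npy'),P,17.3,.02,(290,125),7,[('near',(215,115),(295,185),.0205,.0165),('dispnear',(222,95),(300,160),.015,.017),('far',(240,55),(318,125),-.0205,.0165),('dispfar',(245,72),(312,128),-.015,.017),('bot',(120,140),(240,225),.0205,-.0165)])
n=np.array([.7314,.2278,.6428]); t=np.array([.614,.191,-.766]); y=np.array([-.297,.955,0])
for nm,x in(('tip',tri((344.3,160.0),(371.9,200.9))),('nom',P-.117*n)):
    print(nm,x, 'n,t,y',x@n,x@t,x@y, proj('side',x),proj('top',x))
from fit import tp,sp,res,least_squares
for w in (0,1,2):
  s=least_squares(lambda p:np.r_[res(p)*([1]*8+[1]*9 if w==2 else ([1]*8+[.01]*9 if w==0 else [.01]*8+[1]*9)),(p[2]-np.radians(17.3))*100,(p[3]-.017)*1000 if w<2 else 0],[.55,-.16,.28,.012],diff_step=1e-4,x_scale=[.01,.01,.1,.01])
  q=np.array([s.x[0],s.x[1],.056])+n*s.x[3]; print(w,s.x,'face n,t,y',q@n,q@t,q@y,proj('side',q),proj('top',q))
E
```

```text
near [320.83 140.3 ] [332.91 149.45] sd 0.04 25 th 41.24
dispnear [320.08 139.72] [331.64 148.46] sd 0.03 25 th 41.05
far [323.78 132.53] [335.67 141.55] sd 0.07 25 th 40.58
dispfar [325.43 133.74] [335.34 141.3 ] sd 0.06 25 th 40.83
bot [306.56 144.79] [323.59 157.09] sd 0.06 25 th 40.47
tip [ 0.5904434  -0.14533308  0.07776183] n,t,y 0.4487287372593684 0.27520806852018975 -0.3141547804898121 [[344.78659795 160.06795178]] [[371.75283988 200.47688849]]
nom [ 0.5853262 -0.1478526  0.0785924] n,t,y 0.44494595512 0.27094866180000005 -0.3150411144 [[347.10772878 159.79514898]] [[372.79109527 202.29942591]]
side base [ 0.5806648 -0.1047928  0.       ] [ 0.46458042 -0.14283764  0.        ] 0.12215969504609331 18.145748086104298
top base [ 0.46292121 -0.13679682  0.        ] [ 0.4938592  -0.24165493  0.        ] [ 0.57873935 -0.09980094  0.        ] [ 0.60859861 -0.19652806  0.        ] 0.10932694835346787 106.43849314781059 0.10123098541675665 107.15524184512769
0 [ 0.56161909 -0.15689198  0.30185496  0.01699558] face n,t,y 0.4280211128746733 0.2719752288308434 -0.3166272215745515 [[351.87314591 163.2005768 ]] [[374.39453733 206.76811483]]
1 [ 0.56202126 -0.16022302  0.30128389  0.0169883 ] face n,t,y 0.42754916023527184 0.27158593147406884 -0.3199278062691614 [[352.23413646 162.30207833]] [[375.61036658 206.5885955 ]]
2 [ 0.55739806 -0.15785325  0.30111613  0.02205075] face n,t,y 0.42977019153211365 0.2692009497206631 -0.3162899482320117 [[352.11025048 162.37816324]] [[374.46365769 206.8582152 ]]
```

```bash
python3 - <<'E'
from h import *
s=np.load('s11.npy');t=np.load('t11.npy')
def g(f,x0,y0,x1,y1,k,gain):
    c=np.clip(f[y0:y1,x0:x1,::-1].astype(float)*gain,0,255).astype(np.uint8); c=cv2.resize(c,None,fx=k,fy=k,interpolation=cv2.INTER_CUBIC)
    for i in range(x0,x1,5):
        cv2.line(c,((i-x0)*k+k//2,0),((i-x0)*k+k//2,8),(0,255,255),1); cv2.putText(c,str(i),((i-x0)*k,22),0,.4,(0,255,255))
    for i in range(y0,y1,5):
        cv2.line(c,(0,(i-y0)*k+k//2),(8,(i-y0)*k+k//2),(0,255,255),1); cv2.putText(c,str(i),(10,(i-y0)*k+k//2),0,.4,(0,255,255))
    return c
cv2.imwrite('pics/z1.png',g(s,328,143,370,180,16,1.7)); cv2.imwrite('pics/z2.png',g(t,355,180,395,220,14,1.7))
E
```

```text
(no output)
```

View pics/z1.png

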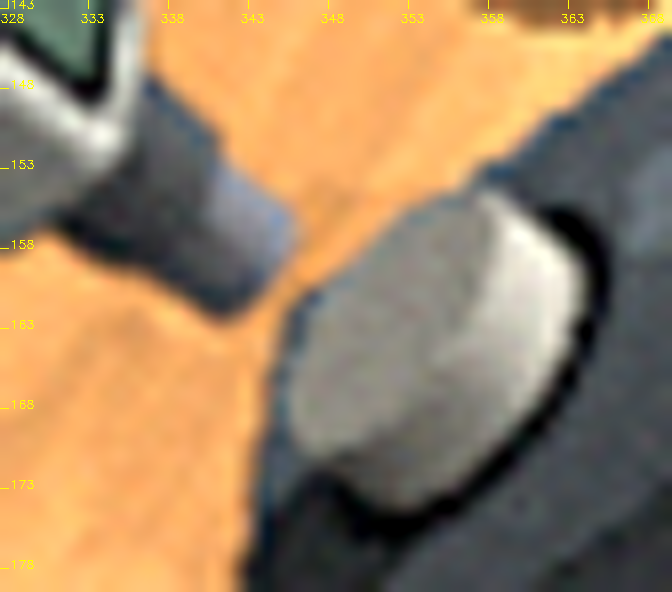

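View pics/z2.png

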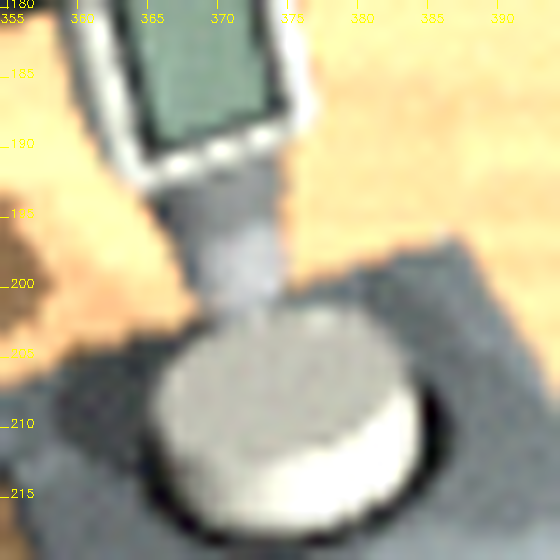

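```bash
python3 - <<'E'
from h import *
n=np.array([.7314,.2278,.6428]); t=np.array([.614,.191,-.766]); y=np.array([-.297,.955,0])
for nm,a,b in(('tip',(343.5,159.3),(371.9,200.75)),('face',(352.1,162.7),(374.9,207.0))):
    x=tri(a,b); print(nm,x.round(4),'n,t,y',np.round([x@n,x@t,x@y],4),(proj('side',x)-a).round(2),(proj('top',x)-b).round(2))
E
```

```text
tip [ 0.5915 -0.1448  0.08  ] n,t,y [ 0.451   0.2742 -0.314 ] [[0.85 0.12]] [[-0.26 -0.74]]
face [ 0.5736 -0.1542  0.0677] n,t,y [ 0.428   0.2709 -0.3176] [[0.13 0.02]] [[-0.04 -0.11]]
```

Request:
jog_arm:
  motion:
    - {"dx": 0.001,"dy": 0.003,"dz": -0.001,"twist": 0}
    - {"dx": 0.002,"dy": 0.006,"dz": -0.002,"twist": 0}
    - {"dx": 0.0037,"dy": 0.01,"dz": -0.003,"twist": 0}
    - {"dx": 0.0037,"dy": 0.01,"dz": -0.003,"twist": 0}
    - {"dx": 0.0037,"dy": 0.01,"dz": -0.003,"twist": 0}

```text
t: 9.37
eef_pos: [0.6621, -0.1279, 0.1504]
ee_rot: [1.27, 1.571, -3.14]
force: [0.4, 0.2, -3.1]
width: 0.0415
```

```bash
cat > z.py <<'E'
from h import *
import sys
def g(f,x0,y0,x1,y1,k,gain):
    c=np.clip(f[y0:y1,x0:x1,::-1].astype(float)*gain,0,255).astype(np.uint8); return cv2.resize(c,None,fx=k,fy=k,interpolation=cv2.INTER_CUBIC)
s=arm.grab_frame('side');t=arm.grab_frame('top'); i=sys.argv[1]; np.save(f's{i}.npy',s);np.save(f't{i}.npy',t)
cv2.imwrite(f'pics/z{i}.png',np.hstack([g(s,328,143,368,180,10,1.7),g(t,355,180,395,217,10,1.7)]))
E
python3 go.py .66 -.13 .15 107.3;python3 z.py 12
```

```text
t 9.37 p [ 0.6621 -0.1279  0.1504] head 107.3 F [ 0.36  0.18 -3.05] w 0.0415
dx,dy,dz [ 0.0004  0.0026 -0.0014] twist 0.0 downR [-1.e-04 -0.e+00 -1.e+00]
```

View pics/z12.png

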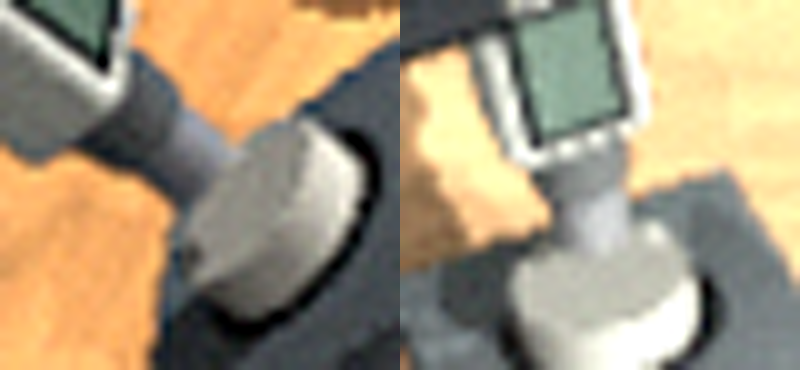

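```bash
python3 - <<'E'
from h import *
n=np.array([.7314,.2278,.6428]); t=np.array([.614,.191,-.766]); y=np.array([-.297,.955,0])
for nm,a,b in(('tip',(348.95,160.35),(374.25,203.55)),('face',(352.1,162.7),(374.9,207.0))):
    x=tri(a,b); print(nm,x.round(4),'n,t,y',np.round([x@n,x@t,x@y],4),(proj('side',x)-a).round(2),(proj('top',x)-b).round(2))
# midline at collar to check axis
P=np.array([.6621,-.1279,.1504]); x=P-.117*n; print(np.round([x@n,x@t,x@y],4), proj('side',x),proj('top',x))
from lines import *
run(np.load('s12.npy'),P,17.3,.02,(328,143),10,[('near',(0,22),(98,92),.0205,.0165)])
E
```

```text
tip [ 0.5821 -0.1522  0.0742] n,t,y [ 0.4388  0.2715 -0.3182] [[-0.05 -0.01]] [[0.01 0.04]]
face [ 0.5736 -0.1542  0.0677] n,t,y [ 0.428   0.2709 -0.3176] [[0.13 0.02]] [[-0.04 -0.11]]
[ 0.4348  0.2669 -0.3188] [[351.36509644 160.12575436]] [[375.25915736 205.57822778]]
near [328.65 143.27] [338.32 150.44] sd 0.29 25 th 40.34
```

Request:
jog_arm:
  motion:
    - {"dx": 0.001,"dy": 0.0012,"dz": 0,"twist": 0}
    - {"dx": 0.0026,"dy": 0.0031,"dz": 0,"twist": 0}
    - {"dx": 0.0042,"dy": 0.005,"dz": 0,"twist": 0}
    - {"dx": 0.0058,"dy": 0.0069,"dz": 0,"twist": 0}
    - {"dx": 0.0058,"dy": 0.0069,"dz": 0,"twist": 0}
    - {"dx": 0.0058,"dy": 0.0069,"dz": 0,"twist": 0}
  newtons: 18

```text
t: 9.97
eef_pos: [0.6557, -0.1299, 0.1445]
ee_rot: [1.518, 1.571, -2.892]
force: [-0.1, 0.0, -2.1]
width: 0.0414
```

```bash
python3 go.py .66 -.13 .15 107.3
```

```text
t 9.97 p [ 0.6557 -0.1299  0.1445] head 107.3 F [-0.11  0.04 -2.09] w 0.0414
dx,dy,dz [-0.0055 -0.0041 -0.0014] twist 0.0 downR [-3.e-04 -1.e-04 -1.e+00]
```

Request:
jog_arm:
  motion:
    - {"dx": 0.00065,"dy": 0.00075,"dz": 0,"twist": 0}
    - {"dx": 0.0013,"dy": 0.0015,"dz": 0,"twist": 0}
    - {"dx": 0.0019,"dy": 0.0023,"dz": 0,"twist": 0}
    - {"dx": 0.0019,"dy": 0.0023,"dz": 0,"twist": 0}
    - {"dx": 0.0019,"dy": 0.0023,"dz": 0,"twist": 0}

```text
t: 10.38
eef_pos: [0.6536, -0.1306, 0.1427]
ee_rot: [1.566, 1.571, -2.844]
force: [1.3, 0.8, -1.3]
width: 0.0418
```

```bash
python3 go.py .66 -.13 .15 107.3; python3 z.py 13
```

```text
t 10.38 p [ 0.6536 -0.1306  0.1427] head 107.31 F [ 1.33  0.79 -1.29] w 0.0418
dx,dy,dz [-0.0073 -0.0063 -0.0014] twist 0.01 downR [-1.e-04 -0.e+00 -1.e+00]
```

View pics/z13.png

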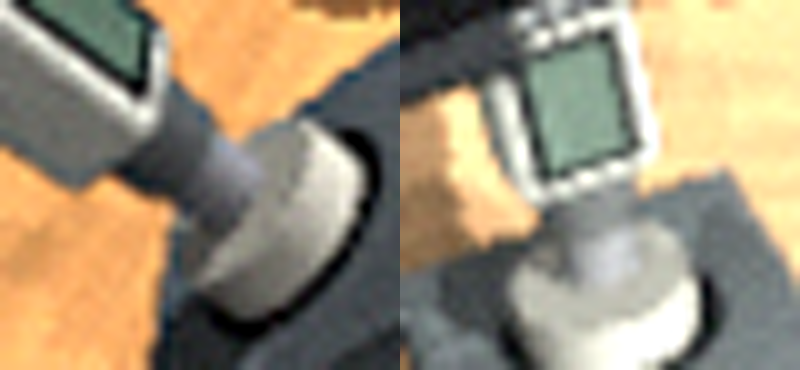

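Request:
jog_arm:
  motion:
    - {"dx": 0.00065,"dy": 0.00075,"dz": 0,"twist": 0}
    - {"dx": 0.0013,"dy": 0.0015,"dz": 0,"twist": 0}
    - {"dx": 0.0019,"dy": 0.0023,"dz": 0,"twist": 0}
    - {"dx": 0.0026,"dy": 0.0031,"dz": 0,"twist": 0}
    - {"dx": 0.0032,"dy": 0.0038,"dz": 0,"twist": 0}
    - {"dx": 0.0039,"dy": 0.0046,"dz": 0,"twist": 0}
    - {"dx": 0.0039,"dy": 0.0046,"dz": 0,"twist": 0}
    - {"dx": 0.0039,"dy": 0.0046,"dz": 0,"twist": 0}

```text
t: 11.15
eef_pos: [0.6497, -0.1319, 0.1391]
ee_rot: [-1.949, 1.57, -0.076]
force: [3.1, 1.5, 1.2]
width: 0.0415
```

```bash
python3 go.py .66 -.13 .15 107.3
```

```text
t 11.15 p [ 0.6497 -0.1319  0.1391] head 107.31 F [3.13 1.48 1.23] w 0.0415
dx,dy,dz [-0.0109 -0.0104 -0.0013] twist 0.01 downR [ 9.e-04 -1.e-04 -1.e+00]
```

Request:
jog_arm:
  motion:
    - {"dx": 0.0003,"dy": 0.0004,"dz": 0,"twist": 0}
    - {"dx": 0.00065,"dy": 0.00075,"dz": 0,"twist": 0}
    - {"dx": 0.001,"dy": 0.0011,"dz": 0,"twist": 0}
    - {"dx": 0.0013,"dy": 0.0015,"dz": 0,"twist": 0}
    - {"dx": 0.0016,"dy": 0.0019,"dz": 0,"twist": 0}
    - {"dx": 0.0016,"dy": 0.0019,"dz": 0,"twist": 0}
    - {"dx": 0.0016,"dy": 0.0019,"dz": 0,"twist": 0}

```text
t: 11.73
eef_pos: [0.6476, -0.1325, 0.1373]
ee_rot: [-2.018, 1.57, -0.145]
force: [3.9, 1.7, 2.1]
width: 0.0416
```

```bash
python3 go.py .66 -.13 .15 107.3
```

```text
t 11.73 p [ 0.6476 -0.1325  0.1373] head 107.31 F [3.88 1.73 2.06] w 0.0416
dx,dy,dz [-0.0127 -0.0126 -0.0013] twist 0.01 downR [ 4.e-04 -1.e-04 -1.e+00]
```

Request:
jog_arm:
  motion:
    - {"dx": 0.0003,"dy": 0.0004,"dz": 0,"twist": 0}
    - {"dx": 0.00065,"dy": 0.00075,"dz": 0,"twist": 0}
    - {"dx": 0.00065,"dy": 0.00075,"dz": 0,"twist": 0}
    - {"dx": 0.00065,"dy": 0.00075,"dz": 0,"twist": 0}

```text
t: 12.07
eef_pos: [0.6469, -0.1327, 0.1367]
ee_rot: [-2.059, 1.57, -0.186]
force: [3.7, 0.7, 1.8]
width: 0.0416
```

```bash
python3 go.py .66 -.13 .15 107.3
```

```text
t 12.07 p [ 0.6469 -0.1327  0.1367] head 107.31 F [3.71 0.7  1.83] w 0.0416
dx,dy,dz [-0.0133 -0.0133 -0.0013] twist 0.01 downR [ 3.e-04 -1.e-04 -1.e+00]
```

Request:
jog_arm:
  motion:
    - {"dx": 0.0003,"dy": 0.0004,"dz": 0,"twist": 0}
    - {"dx": 0.00045,"dy": 0.00055,"dz": 0,"twist": 0}
    - {"dx": 0.00045,"dy": 0.00055,"dz": 0,"twist": 0}
    - {"dx": 0.00045,"dy": 0.00055,"dz": 0,"twist": 0}

```text
t: 12.4
eef_pos: [0.6463, -0.1328, 0.1362]
ee_rot: [-1.918, 1.571, -0.045]
force: [3.7, 1.6, 2.2]
width: 0.0416
```

```bash
python3 go.py .66 -.13 .15 107.3
```

```text
t 12.4 p [ 0.6463 -0.1328  0.1362] head 107.31 F [3.65 1.64 2.18] w 0.0416
dx,dy,dz [-0.0138 -0.0139 -0.0014] twist 0.01 downR [ 2.e-04 -0.e+00 -1.e+00]
```

```bash
python3 z.py 14; python3 - <<'E'
from h import *
for _ in range(6): 
    arm.grab_frame('side'); f=arm.get_state()['force']-np.array([0,0,-2.1]); print(f.round(2), (f@np.array([.7314,.2278,.6428])).round(2))
E
```

```text
[4.02 1.24 3.68] 5.59
[3.2  1.51 3.5 ] 4.94
[3.37 2.3  3.53] 5.26
[4.38 1.57 3.64] 5.9
[3.75 1.05 3.52] 5.25
[4.7  1.45 3.8 ] 6.21
```

View pics/z14.png

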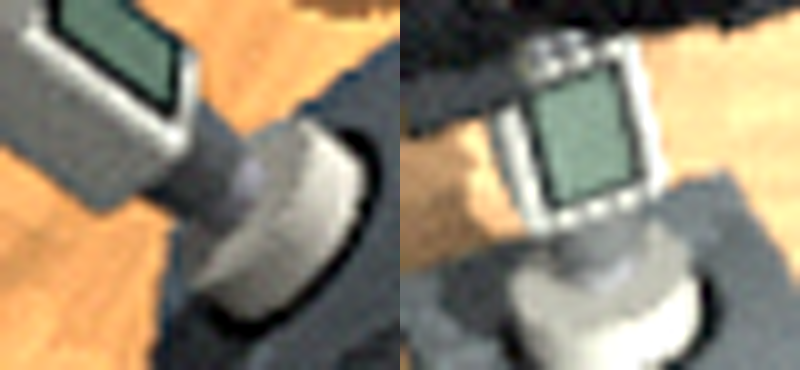

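Request:
jog_arm:
  motion:
    - {"dx": 0.0003,"dy": 0.0004,"dz": 0,"twist": 0}
    - {"dx": 0.00065,"dy": 0.00075,"dz": 0,"twist": 0}
    - {"dx": 0.00065,"dy": 0.00075,"dz": 0,"twist": 0}
    - {"dx": 0.00065,"dy": 0.00075,"dz": 0,"twist": 0}

```text
t: 13.13
eef_pos: [0.6456, -0.1331, 0.1355]
ee_rot: [-1.795, 1.571, 0.078]
force: [4.1, 0.9, 2.5]
width: 0.0417
```

```bash
cat > ff.py <<'E'
from h import *
L=[]
for _ in range(5):
    arm.grab_frame('side'); L.append(arm.get_state()['force']-np.array([0,0,-2.1]))
st=arm.get_state(); f=np.mean(L,0); print(round(st['t'],2),st['eef_pos'].round(4),f.round(2),'n',(f@np.array([.7314,.2278,.6428])).round(2),'t',(f@np.array([.614,.191,-.766])).round(2))
E
python3 ff.py
```

```text
13.38 [ 0.6455 -0.1331  0.1355] [3.83 1.36 4.05] n 5.72 t -0.49
```

Request:
jog_arm:
  motion:
    - {"dx": 0.0003,"dy": 0.0004,"dz": 0,"twist": 0}
    - {"dx": 0.00065,"dy": 0.00075,"dz": 0,"twist": 0}
    - {"dx": 0.00065,"dy": 0.00075,"dz": 0,"twist": 0}
    - {"dx": 0.00065,"dy": 0.00075,"dz": 0,"twist": 0}

```text
t: 13.72
eef_pos: [0.6456, -0.1331, 0.1354]
ee_rot: [-1.824, 1.569, 0.049]
force: [5.9, 1.9, 3.7]
width: 0.0414
```

```bash
python3 ff.py; python3 z.py 15
```

```text
13.97 [ 0.6456 -0.1331  0.1354] [5.91 2.29 5.38] n 8.3 t -0.06
```

View pics/z15.png

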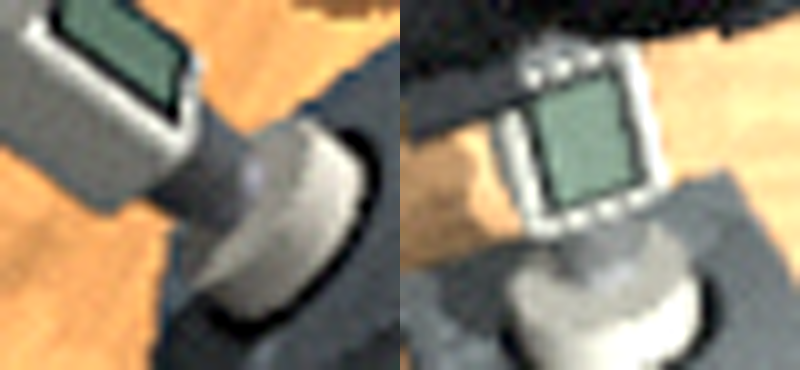

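Request:
jog_arm:
  motion:
    - {"dx": 0,"dy": 0,"dz": 0,"twist": 0}
    - {"dx": 0,"dy": 0,"dz": 0,"twist": 0}
    - {"dx": 0,"dy": 0,"dz": 0,"twist": 0}
    - {"dx": 0,"dy": 0,"dz": 0,"twist": 0}
    - {"dx": 0,"dy": 0,"dz": 0,"twist": 0}
    - {"dx": 0,"dy": 0,"dz": 0,"twist": 0}
    - {"dx": 0,"dy": 0,"dz": 0,"twist": 0}
    - {"dx": 0,"dy": 0,"dz": 0,"twist": 0}
    - {"dx": 0,"dy": 0,"dz": 0,"twist": 0}
    - {"dx": 0,"dy": 0,"dz": 0,"twist": 0}
    - {"dx": 0,"dy": 0,"dz": 0,"twist": 0}
    - {"dx": 0,"dy": 0,"dz": 0,"twist": 0}
    - {"dx": 0,"dy": 0,"dz": 0,"twist": 0}
    - {"dx": 0,"dy": 0,"dz": 0,"twist": 0}
    - {"dx": 0,"dy": 0,"dz": 0,"twist": 0}
    - {"dx": 0,"dy": 0,"dz": 0,"twist": 0}
    - {"dx": 0,"dy": 0,"dz": 0,"twist": 0}
    - {"dx": 0,"dy": 0,"dz": 0,"twist": 0}
    - {"dx": 0,"dy": 0,"dz": 0,"twist": 0}
    - {"dx": 0,"dy": 0,"dz": 0,"twist": 0}

```text
t: 15.73
eef_pos: [0.6456, -0.1331, 0.1353]
ee_rot: [-1.825, 1.569, 0.048]
force: [5.4, 2.5, 3.2]
width: 0.0414
```

```bash
python3 ff.py; python3 - <<'E'
from lines import *
s=arm.grab_frame('side'); np.save('s16.npy',s); crop(s,300,120,400,200,7,'pics/s16.png')
E
```

```text
15.98 [ 0.6456 -0.1331  0.1354] [5.63 1.88 5.98] n 8.39 t -0.76
```

View pics/s16.png

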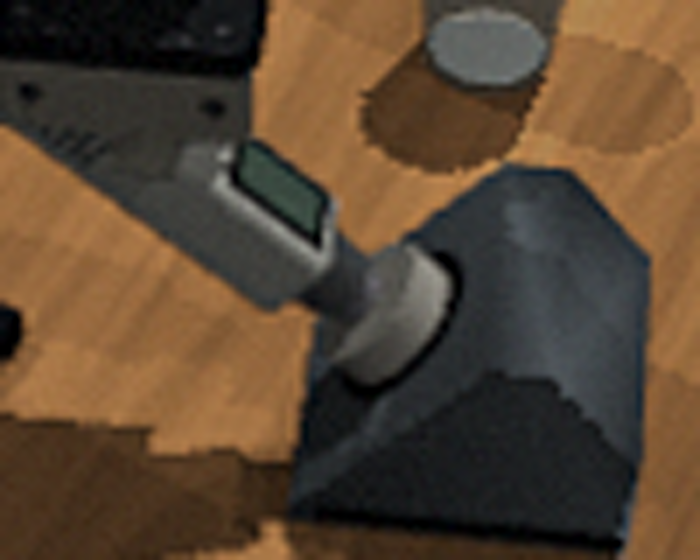

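Request:
jog_arm:
  motion:
    - {"dx": 0,"dy": 0,"dz": 0,"twist": 0}
    - {"dx": 0,"dy": 0,"dz": 0,"twist": 0}
    - {"dx": 0,"dy": 0,"dz": 0,"twist": 0}
    - {"dx": 0,"dy": 0,"dz": 0,"twist": 0}
    - {"dx": 0,"dy": 0,"dz": 0,"twist": 0}
    - {"dx": 0,"dy": 0,"dz": 0,"twist": 0}
    - {"dx": 0,"dy": 0,"dz": 0,"twist": 0}
    - {"dx": 0,"dy": 0,"dz": 0,"twist": 0}

```text
t: 16.7
eef_pos: [0.6456, -0.1331, 0.1354]
ee_rot: [-1.844, 1.569, 0.029]
force: [5.6, 1.7, 4.1]
width: 0.0419
```

```bash
python3 - <<'E'
from lines import *
a=np.load('s12.npy');b=np.load('s16.npy')
for (x0,y0,x1,y1) in((365,140,398,200),(340,178,398,198)):
    A=a[y0:y1,x0:x1].mean(2).astype(np.float32);B=b[y0:y1,x0:x1].mean(2).astype(np.float32)
    print(cv2.phaseCorrelate(A,B,cv2.createHanningWindow(A.shape[::-1],cv2.CV_32F)))
P=np.array([.6456,-.1331,.1354])
run(b,P,17.3,.02,(300,120),7,[('near',(220,190),(310,262),.0205,.0165),('dispnear',(232,178),(318,243),.015,.017),('far',(250,140),(328,200),-.0205,.0165),('bot',(120,210),(250,295),.0205,-.0165)])
E
```

```text
((-0.14215348473236133, 0.023129911995329877), 1.0274096034191273)
((-0.3718574005032842, -0.04329791214711243), 1.014129288593928)
near [331.86 145.59] [344.99 155.51] sd 0.17 25 th 40.92
dispnear [332.09 145.84] [344.44 155.04] sd 0.11 25 th 40.34
far [335.87 138.81] [347.04 147.34] sd 0.17 25 th 40.56
bot [316.83 149.42] [334.76 162.44] sd 0.07 25 th 40.46
```

Request:
jog_arm:
  motion:
    - {"dx": -0.0006,"dy": -0.0008,"dz": 0,"twist": 0}
    - {"dx": -0.0019,"dy": -0.0023,"dz": 0,"twist": 0}
    - {"dx": -0.0045,"dy": -0.0054,"dz": 0,"twist": 0}
    - {"dx": -0.0077,"dy": -0.0092,"dz": 0,"twist": 0}
    - {"dx": -0.0129,"dy": -0.0153,"dz": 0,"twist": 0}
    - {"dx": -0.0193,"dy": -0.023,"dz": 0,"twist": 0}
    - {"dx": -0.0257,"dy": -0.0306,"dz": 0,"twist": 0}
    - {"dx": -0.0257,"dy": -0.0306,"dz": 0,"twist": 0}
    - {"dx": -0.0257,"dy": -0.0306,"dz": 0,"twist": 0}
  newtons: 20

```text
t: 17.45
eef_pos: [0.6743, -0.1239, 0.1605]
ee_rot: [0.734, 1.57, 2.607]
force: [0.0, -0.7, -2.4]
width: 0.0415
```

```bash
python3 go.py .65 .02 .165 107.3; python3 - <<'E'
from h import *
a=np.load('s12.npy');b=arm.grab_frame('side');t=arm.grab_frame('top');t0=np.load('t11.npy')
for (x0,y0,x1,y1) in((330,150,398,200),):
    A=a[y0:y1,x0:x1].mean(2).astype(np.float32);B=b[y0:y1,x0:x1].mean(2).astype(np.float32)
    print(cv2.phaseCorrelate(A,B,cv2.createHanningWindow(A.shape[::-1],cv2.CV_32F)))
A=t0[200:255,350:410].mean(2).astype(np.float32);B=t[200:255,350:410].mean(2).astype(np.float32);print(cv2.phaseCorrelate(A,B,cv2.createHanningWindow(A.shape[::-1],cv2.CV_32F)))
crop(b,250,80,410,200,5,'pics/s17.png')
E
```

```text
t 17.45 p [ 0.6743 -0.1239  0.1605] head 107.31 F [ 0.03 -0.68 -2.45] w 0.0415
dx,dy,dz [-0.0045 -0.0197  0.1446] twist 0.01 downR [-3.e-04  2.e-04 -1.e+00]
((-0.047657513166100784, -0.03791884205605456), 0.9154173027144538)
((0.06656331485118372, 0.04521807016746848), 0.9436908864974975)
```

View pics/s17.png

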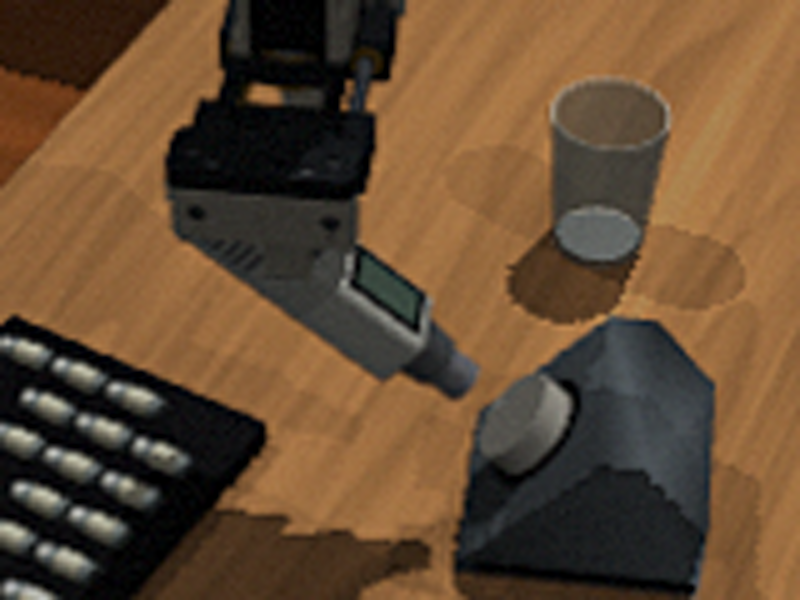

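```bash
python3 go.py .565 .02 .095 107.3
```

```text
t 17.55 p [ 0.6734 -0.1241  0.1599] head 107.3 F [-0.31 -0.67 -1.98] w 0.0415
dx,dy,dz [0.0651 0.0606 0.1698] twist -0.0 downR [-1.3e-03  2.0e-04 -1.0e+00]
```

Request:
jog_arm:
  motion:
    - {"dx": -0.02,"dy": 0,"dz": 0.005,"twist": 0}
    - {"dx": -0.045,"dy": 0,"dz": 0.02,"twist": 0}
    - {"dx": -0.05,"dy": 0.005,"dz": 0.045,"twist": 0}
    - {"dx": -0.05,"dy": 0.015,"dz": 0.08,"twist": 0}
    - {"dx": -0.05,"dy": 0.03,"dz": 0.115,"twist": 0}
    - {"dx": -0.04,"dy": 0.045,"dz": 0.145,"twist": 0}
    - {"dx": -0.01,"dy": 0.055,"dz": 0.165,"twist": 0}
    - {"dx": 0.025,"dy": 0.061,"dz": 0.17,"twist": 0}
    - {"dx": 0.05,"dy": 0.061,"dz": 0.17,"twist": 0}
    - {"dx": 0.065,"dy": 0.061,"dz": 0.17,"twist": 0}
    - {"dx": 0.065,"dy": 0.061,"dz": 0.17,"twist": 0}
    - {"dx": 0.065,"dy": 0.061,"dz": 0.17,"twist": 0}

```text
t: 18.55
eef_pos: [0.5646, 0.0196, 0.0952]
ee_rot: [1.744, 1.569, -2.666]
force: [-0.3, -0.2, -0.4]
width: 0.0414
```

```bash
python3 go.py .565 .02 .0845 107.3
```

```text
t 18.55 p [0.5646 0.0196 0.0952] head 107.32 F [-0.25 -0.18 -0.39] w 0.0414
dx,dy,dz [ 0.0107 -0.0005  0.0002] twist 0.02 downR [-1.7e-03 -9.0e-04 -1.0e+00]
```

Request:
jog_arm:
  motion:
    - {"dx": 0.005,"dy": -0.002,"dz": 0,"twist": 0}
    - {"dx": 0.0105,"dy": -0.006,"dz": 0,"twist": 0}
    - {"dx": 0.015,"dy": -0.012,"dz": 0,"twist": 0}
    - {"dx": 0.019,"dy": -0.018,"dz": 0,"twist": 0}
    - {"dx": 0.023,"dy": -0.024,"dz": 0,"twist": 0}
    - {"dx": 0.027,"dy": -0.029,"dz": 0,"twist": 0}
    - {"dx": 0.0313,"dy": -0.034,"dz": 0,"twist": 0}
    - {"dx": 0.0356,"dy": -0.0385,"dz": 0,"twist": 0}
    - {"dx": 0.04,"dy": -0.0425,"dz": 0,"twist": 0}
    - {"dx": 0.0446,"dy": -0.0465,"dz": 0,"twist": 0}
    - {"dx": 0.0446,"dy": -0.0495,"dz": 0,"twist": 0}
    - {"dx": 0.0446,"dy": -0.0495,"dz": 0,"twist": 0}
  newtons: 6

```text
t: 19.55
eef_pos: [0.6129, 0.0348, 0.0505]
ee_rot: [1.927, 1.57, -2.483]
force: [0.7, 0.8, -2.0]
width: 0.0421
```

```bash
python3 go.py .565 .02 .0504 107.3;  python3 - <<'E'
from h import *
b=arm.grab_frame('side'); np.save('s18.npy',b)
crop(b,230,130,390,250,5,'pics/s18.png')
E
```

```text
t 19.55 p [0.6129 0.0348 0.0505] head 107.32 F [ 0.66  0.85 -1.96] w 0.0421
dx,dy,dz [0.0001 0.0501 0.0001] twist 0.02 downR [-3.e-04 -2.e-04 -1.e+00]
```

View pics/s18.png

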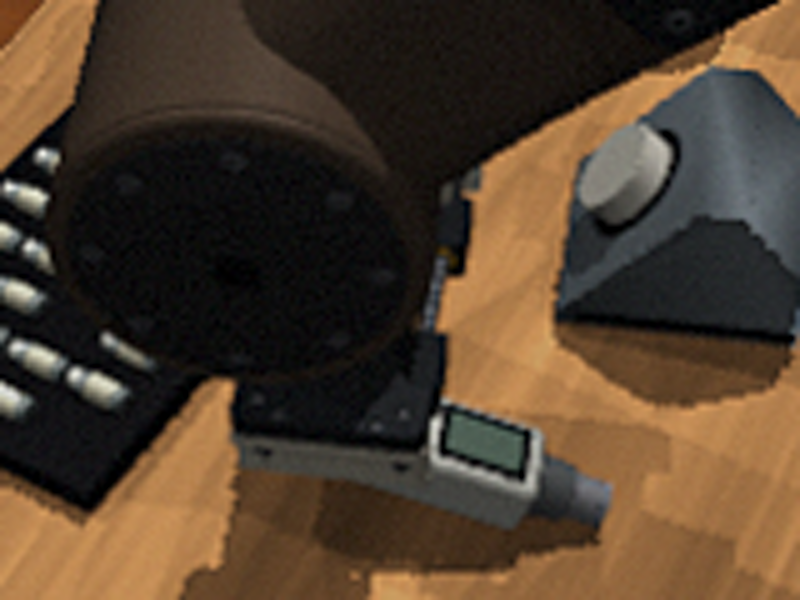

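Request:
jog_arm:
  motion:
    - {"dx": -0.01,"dy": 0.005,"dz": 0,"twist": 0}
    - {"dx": -0.01,"dy": 0.03,"dz": 0,"twist": 0}
    - {"dx": -0.01,"dy": 0.055,"dz": 0,"twist": 0}
    - {"dx": -0.01,"dy": 0.06,"dz": 0,"twist": 0}
    - {"dx": -0.004,"dy": 0.06,"dz": 0,"twist": 0}
    - {"dx": 0.002,"dy": 0.056,"dz": 0,"twist": 0}
    - {"dx": 0.006,"dy": 0.052,"dz": 0,"twist": 0}
    - {"dx": 0.01,"dy": 0.048,"dz": 0,"twist": 0}
    - {"dx": 0.014,"dy": 0.044,"dz": 0,"twist": 0}
    - {"dx": 0.018,"dy": 0.04,"dz": 0,"twist": 0}
    - {"dx": 0.022,"dy": 0.037,"dz": 0,"twist": 0}
    - {"dx": 0.025,"dy": 0.034,"dz": 0,"twist": 0}
    - {"dx": 0.0272,"dy": 0.031,"dz": 0,"twist": 0}
    - {"dx": 0.0272,"dy": 0.027,"dz": 0,"twist": 0}
    - {"dx": 0.0272,"dy": 0.027,"dz": 0,"twist": 0}

```text
t: 20.85
eef_pos: [0.5876, 0.0269, 0.0237]
ee_rot: [-1.928, 1.57, -0.055]
force: [0.5, 0.5, -0.3]
width: 0.0421
```

```bash
python3 go.py .565 .02 .15 75.6;  python3 - <<'E'
from h import *
b=arm.grab_frame('side'); np.save('s19.npy',b)
crop(b,230,130,390,250,5,'pics/s19.png')
E
```

```text
t 20.85 p [0.5876 0.0269 0.0237] head 107.32 F [ 0.48  0.5  -0.3 ] w 0.0421
dx,dy,dz [-1.263e-01  2.360e-02  1.000e-04] twist 31.72 downR [ 5.e-04 -0.e+00 -1.e+00]
```

View pics/s19.png

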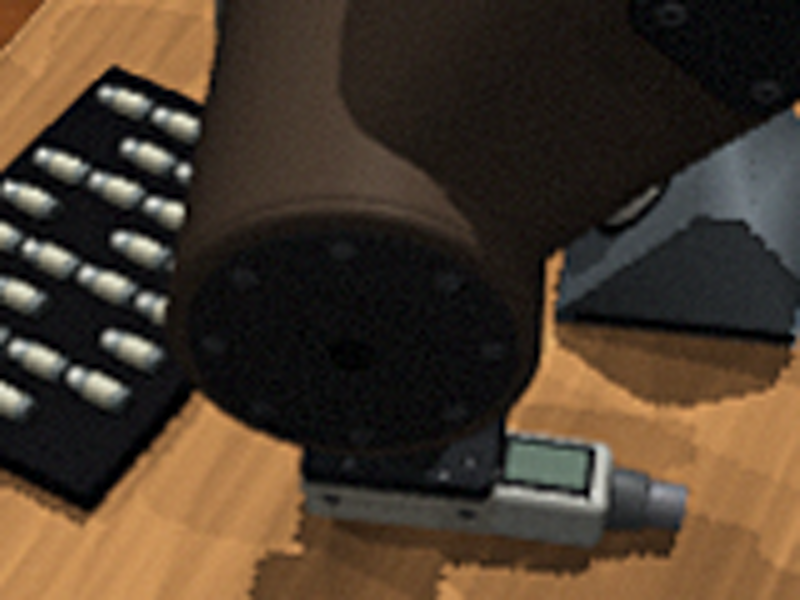

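Request:
jog_arm:
  motion:
    - {"dx": 0,"dy": 0,"dz": 0,"twist": 0}
    - {"dx": -0.02,"dy": 0,"dz": 0,"twist": 0}
    - {"dx": -0.055,"dy": 0,"dz": 0,"twist": 0}
    - {"dx": -0.085,"dy": 0,"dz": 0,"twist": 0}
    - {"dx": -0.105,"dy": -0.003,"dz": 0.015,"twist": 5}
    - {"dx": -0.105,"dy": -0.01,"dz": 0.045,"twist": 11}
    - {"dx": -0.105,"dy": -0.018,"dz": 0.08,"twist": 18}
    - {"dx": -0.105,"dy": -0.025,"dz": 0.11,"twist": 25}
    - {"dx": -0.105,"dy": -0.03,"dz": 0.135,"twist": 30}
    - {"dx": -0.105,"dy": -0.032,"dz": 0.1453,"twist": 31.7}
    - {"dx": -0.105,"dy": -0.032,"dz": 0.1453,"twist": 31.7}
    - {"dx": -0.105,"dy": -0.032,"dz": 0.1453,"twist": 31.7}
    - {"dx": -0.105,"dy": -0.032,"dz": 0.1453,"twist": 31.7}
  newtons: 20

```text
t: 21.98
eef_pos: [0.5737, 0.1744, 0.1288]
ee_rot: [2.172, 1.571, -2.79]
force: [-0.3, 0.3, -2.0]
width: 0.0412
```

```bash
python3 go.py .5752 .1752 .13 75.6;  python3 - <<'E'
from h import *
b=arm.grab_frame('side'); np.save('s20.npy',b)
crop(b,220,180,380,310,5,'pics/s20.png')
t=arm.grab_frame('top'); np.save('t20.npy',t); crop(t,200,150,320,270,5,'pics/t20.png')
E
```

```text
t 21.98 p [0.5737 0.1744 0.1288] head 75.66 F [-0.28  0.31 -1.96] w 0.0412
dx,dy,dz [-0.0012 -0.0012  0.0011] twist 0.06 downR [-1.e-04 -0.e+00 -1.e+00]
```

View pics/s20.png

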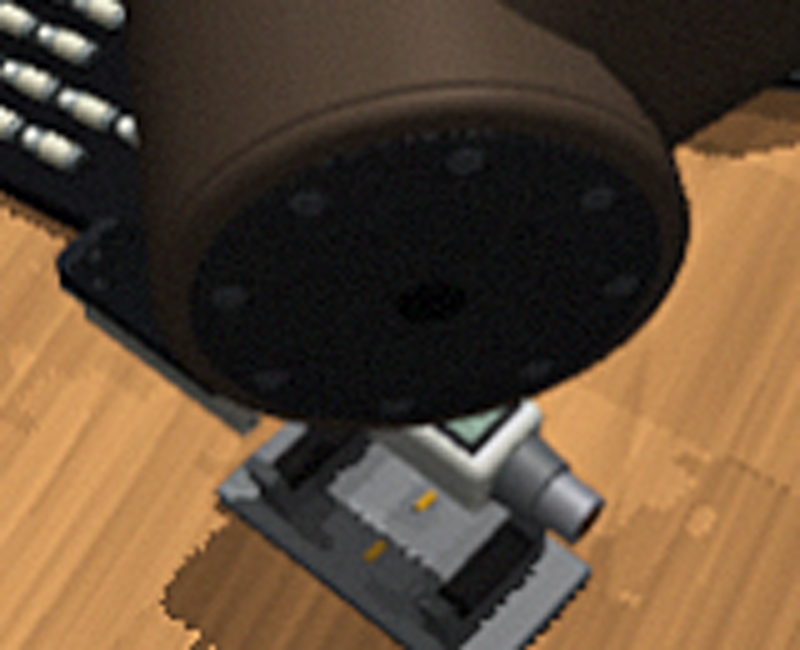

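View pics/t20.png

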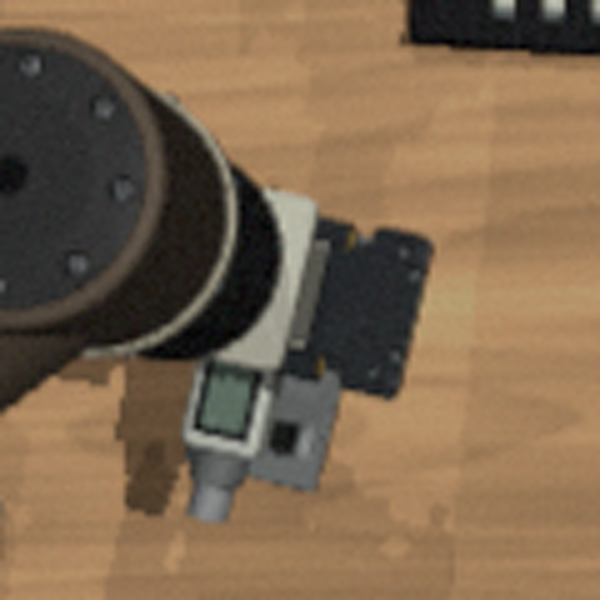

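```bash
python3 - <<'E'
from h import *
x=tri((336.6,283.2),(241.6,252.0)); print(x); P=np.array([.5737,.1744,.1288])
u=np.array([.9686,-.2487,0]); v=np.array([.2487,.9686,0]); print((P-x)@u,(P-x)@v,x[2]-P[2])
from tilt import *
for th in(2,5,8):
  f=model(P,np.radians(-14.4),np.radians(th),.022); print(th,[proj('side',f(*q))[0].round(1) for q in((-.096,0,0),(-.06,.021,.017),(-.06,-.021,.017),(-.06,.021,-.017))],[proj('top',f(*q))[0].round(1) for q in((-.096,0,0),(-.06,.021,.017),(-.06,-.021,.017))])
o=lambda p,a:(np.array(p)-2)/5+a
print([o(p,[220,180]) for p in((590,520),(480,480),(535,410),(470,505))],[o(p,[200,150]) for p in((210,515),(187,437),(260,455))])
E
```

```text
[0.46168965 0.20153637 0.11908535]
0.11524204370273501 0.0015726895842277568 -0.009714652550424058
2 [array([337.3, 283.1]), array([315.1, 275. ]), array([329.6, 260. ]), array([314.8, 284. ])] [array([240.4, 253. ]), array([234.3, 237.6]), array([250.3, 241.3])]
5 [array([337. , 284.6]), array([315.4, 276.4]), array([329.8, 261.4]), array([314.4, 284.8])] [array([240.9, 252.8]), array([234.6, 237.9]), array([250.5, 241.6])]
8 [array([336.6, 286. ]), array([315.6, 277.8]), array([329.9, 262.8]), array([313.9, 285.5])] [array([241.4, 252.5]), array([234.9, 238.1]), array([250.7, 241.7])]
[array([337.6, 283.6]), array([315.6, 275.6]), array([326.6, 261.6]), array([313.6, 280.6])] [array([241.6, 252.6]), array([237., 237.]), array([251.6, 240.6])]
```

Request:
jog_arm:
  motion:
    - {"dx": 0.015,"dy": -0.0005,"dz": 0.0005,"twist": 0}
    - {"dx": 0.035,"dy": -0.0005,"dz": 0.0005,"twist": 0}
    - {"dx": 0.05,"dy": -0.0005,"dz": 0.0005,"twist": 0}
    - {"dx": 0.06,"dy": -0.0005,"dz": 0.0005,"twist": 0}
    - {"dx": 0.067,"dy": -0.0005,"dz": 0.0005,"twist": 0}
    - {"dx": 0.07,"dy": -0.0005,"dz": 0.0005,"twist": 0}
    - {"dx": 0.07,"dy": -0.0005,"dz": 0.0005,"twist": 0}
    - {"dx": 0.07,"dy": -0.0005,"dz": 0.0005,"twist": 0}

```text
t: 22.75
eef_pos: [0.5751, 0.1753, 0.0593]
ee_rot: [-0.994, 1.57, 0.326]
force: [0.2, -0.7, -1.8]
width: 0.0414
```

```bash
python3 go.py .5752 .1752 .048 75.6;  python3 - <<'E'
from h import *
b=arm.grab_frame('side'); np.save('s21.npy',b)
crop(b,220,200,380,330,5,'pics/s21.png')
E
```

```text
t 22.75 p [0.5751 0.1753 0.0593] head 75.61 F [ 0.24 -0.7  -1.78] w 0.0414
dx,dy,dz [ 0.0113 -0.0001 -0.0001] twist 0.01 downR [ 8.e-04  3.e-04 -1.e+00]
```

View pics/s21.png

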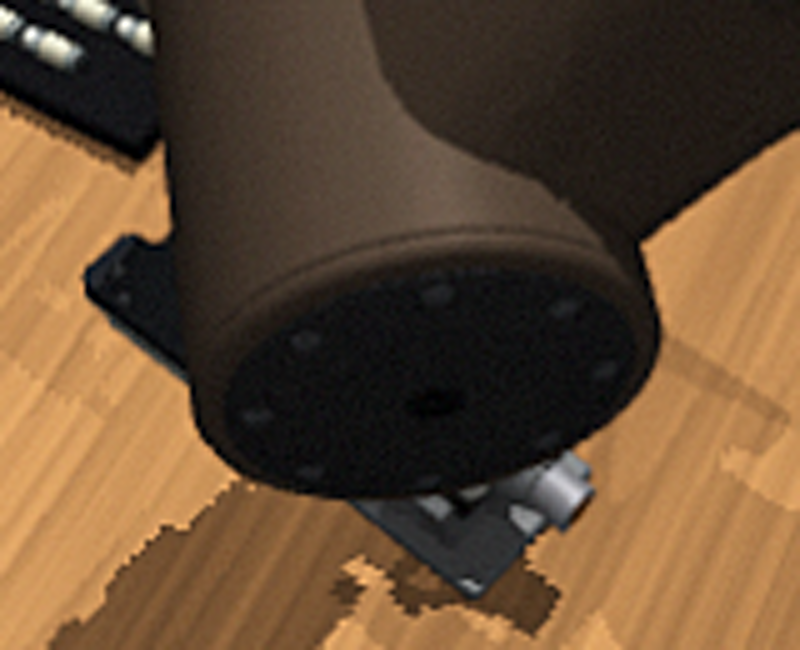

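Nose sits centred above the front saddle at about (325,296). Lower gently with a light grip.

Request:
jog_arm:
  motion:
    - {"dx": 0.002,"dy": 0,"dz": 0,"twist": 0}
    - {"dx": 0.004,"dy": 0,"dz": 0,"twist": 0}
    - {"dx": 0.006,"dy": 0,"dz": 0,"twist": 0}
    - {"dx": 0.008,"dy": 0,"dz": 0,"twist": 0}
    - {"dx": 0.0095,"dy": 0,"dz": 0,"twist": 0}
    - {"dx": 0.0095,"dy": 0,"dz": 0,"twist": 0}
    - {"dx": 0.0095,"dy": 0,"dz": 0,"twist": 0}
  newtons: 5

```text
t: 23.38
eef_pos: [0.5745, 0.1753, 0.0491]
ee_rot: [2.007, 1.571, -2.956]
force: [0.7, 0.7, -0.1]
width: 0.0422
```

```bash
python3 go.py .5752 .1752 .048 75.6; python3 ff.py
```

```text
t 23.38 p [0.5745 0.1753 0.0491] head 75.6 F [ 0.72  0.75 -0.09] w 0.0422
dx,dy,dz [ 0.0011 -0.0007  0.0001] twist 0.0 downR [-2.e-04 -0.e+00 -1.e+00]
23.63 [0.5745 0.1753 0.0492] [0.13 0.44 1.1 ] n 0.9 t -0.68
```

Request:
jog_arm:
  motion:
    - {"dx": 0.001,"dy": 0,"dz": 0,"twist": 0}
    - {"dx": 0.002,"dy": 0,"dz": 0,"twist": 0}
    - {"dx": 0.0025,"dy": 0,"dz": 0,"twist": 0}
    - {"dx": 0.0025,"dy": 0,"dz": 0,"twist": 0}
  newtons: 4

```text
t: 23.97
eef_pos: [0.575, 0.1752, 0.0474]
ee_rot: [-1.37, 1.57, -0.05]
force: [-0.3, -0.9, 5.2]
width: 0.0423
```

```bash
python3 ff.py
```

```text
24.22 [0.575  0.1752 0.0474] [-0.56 -0.97  7.46] n 4.16 t -6.25
```

Request:
jog_arm:
  motion:
    - {"dx": -0.001,"dy": 0,"dz": 0,"twist": 0}
    - {"dx": -0.001,"dy": 0,"dz": 0,"twist": 0}
    - {"dx": -0.001,"dy": 0,"dz": 0,"twist": 0}
    - {"dx": -0.001,"dy": 0,"dz": 0,"twist": 0}
    - {"dx": -0.001,"dy": 0,"dz": 0,"twist": 0}
    - {"dx": -0.001,"dy": 0,"dz": 0,"twist": 0}
  gripper: 0.085

```text
t: 24.72
eef_pos: [0.5745, 0.1752, 0.0476]
ee_rot: [2.365, 1.571, -2.598]
force: [0.4, -0.4, 0.4]
width: 0.0765
```

Request:
jog_arm:
  motion:
    - {"dx": -0.01,"dy": 0,"dz": 0,"twist": 0}
    - {"dx": -0.03,"dy": 0,"dz": 0,"twist": 0}
    - {"dx": -0.06,"dy": 0,"dz": 0,"twist": 0}
    - {"dx": -0.1,"dy": 0,"dz": 0,"twist": 0}
    - {"dx": -0.14,"dy": 0,"dz": 0,"twist": 0}
    - {"dx": -0.15,"dy": 0,"dz": -0.04,"twist": 0}
    - {"dx": -0.15,"dy": 0,"dz": -0.08,"twist": 0}
    - {"dx": -0.15,"dy": 0,"dz": -0.12,"twist": 0}
    - {"dx": -0.15,"dy": 0,"dz": -0.16,"twist": 0}
    - {"dx": -0.15,"dy": 0,"dz": -0.2,"twist": 0}
    - {"dx": -0.15,"dy": 0,"dz": -0.2,"twist": 0}
    - {"dx": -0.15,"dy": 0,"dz": -0.2,"twist": 0}

```text
t: 25.72
eef_pos: [0.5244, -0.0203, 0.1989]
ee_rot: [-1.052, 1.569, 0.264]
force: [0.2, -0.0, 0.1]
width: 0.0851
```

```bash
python3 - <<'E'
from h import *
b=arm.grab_frame('side'); t=arm.grab_frame('top'); np.save('s22.npy',b);np.save('t22.npy',t)
c=lambda f,x0,y0,x1,y1:cv2.resize(f[y0:y1,x0:x1,::-1],None,fx=4.5,fy=4.5,interpolation=cv2.INTER_CUBIC)
cv2.imwrite('pics/s22.png',np.hstack([c(b,255,240,345,325),c(t,215,180,295,265)]))
cv2.imwrite('pics/full22.png',np.hstack([b[:,:,::-1],t[:,:,::-1]])[:, :][::1])
cv2.imwrite('pics/t22.png',t[:,:,::-1])
E
```

```text
(no output)
```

View pics/s22.png

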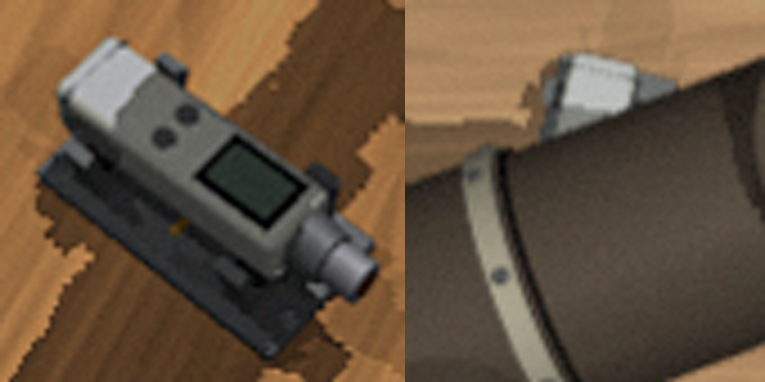

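View pics/t22.png

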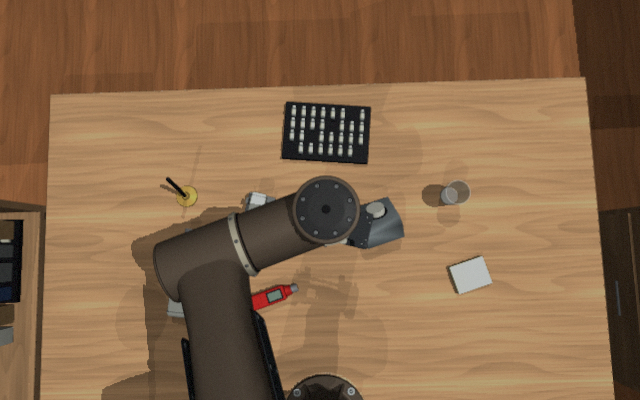

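```bash
python3 - <<'E'
from station import arm
s=arm.get_state(); print(s['t'],s['force'].round(2)); print(arm.job_done())
E
```

```text
25.8167 [-0.36  0.36  0.5 ]
the job is handed in; nothing more can be done
None
```

The meter check is done: the reading was held, the meter is back in both saddles, and the job was handed in at 25.8 s of the 64 s allowed.

- **Setting the tilt:** The jog can't tilt the tool. I gripped the meter about 22 mm behind its middle instead, and with a light grip let its nose swing down onto the bare desk to set the 40° tilt. I levelled it the same way afterwards.
- **Nose on the tile:** Just before contact the tip was within about 1 mm of the tile's middle, triangulated from both cameras. The meter's tilt measured about 40.5° against the 40° needed.
- **Push and hold:** The nose reached its hard stop, where the TCP stopped advancing and the force rose from about 5.7 to 8.3 N. I held it still at about 8.3 N for roughly 3 s. The checker shifted less than 0.1 px in either view.
- **Return:** In the side view the meter's corners and tip are within about 2 px of their starting positions. It looks level, with the display up and the nose the same way. The gripper is open and clear, and the measured force is near zero.
- **Less certain checks:**
  - The arm hid most of the cradle in the last top picture, so the final seating check rests on the side view.
  - Early tilt estimates from corner points disagreed with those from fitted edges by several degrees. I used the edges, which agreed with each other to about 1°.
  - The tile thickness from the images came out at 17–22 mm, partly above the stated 18 mm maximum, so I relied on touch for that.
  - While I was setting the tilt, the nose was pressed onto the desk with about 5 N.

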